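Pack up the stain-removal kit

ROBOT

A 6-joint arm with a two-finger parallel gripper is mounted at the origin on the work surface. World frame = base frame: x ahead of the robot, y to its left, z up, the work surface at z = 0. Lengths are in m, angles in degrees, forces in N, time in s.
With the tool pointing down it reaches from about 0.4 to 0.825 m from the base axis. Payload 7 kg.
Tool frame: the origin (TCP) lies at the very end of the fingers, on their centre line; the grasp point (between the pads) lies 19 mm behind it; z points along the fingers, y is the line along which they close (so a half turn about z gives the same grasp; the last joint's range is limited). The gripper opens to 88 mm and grips with 3 to 60 N. Pads are 19 mm wide; open, the fingers measure 130 mm over their backs; the gripper's body (78 mm by 193 mm) begins 47 mm behind the grasp point.
Start: joints at [90.877, 20.546, 0.682, 0, -70.136, -16.507], TCP at [0.182, 0.65, 0.227] pointing down, gripper open.
Joint ranges: [-176.03, 176.03], [-82.01, 121.73], [-58.28, 71.71], [-173.87, 95.51], [-174.79, -0.11], [-173.66, 173.66]. Speed limits (degrees/s): [136.94, 136.94, 172.46, 180, 180, 180].

INTERFACE

Orientations are given as [roll, pitch, yaw] about the fixed x, y, z axes, in that order (R = Rz(yaw) Ry(pitch) Rx(roll)).
In Python, from plant import get_state, capture, close_job, regions_of gives the robot as it stands.
- The arm moves only by the tool jog_arm, never from a script. Its argument "moves" is a list of rows, each a list of 3 entries, a list of its own where there are three numbers: the shift along the tool's x, y, z in cm, then the turn about the tool's z in degrees, then the finger opening in cm, from 0 to 8.76. A call has 1 to 12 rows; each row shifts and turns the commanded pose from where the row before left it, along the tool's axes as they then stand; what a row does not reach is not made up. A row lasts 1/8 s, in which the tool goes at most 62.5 mm and 10.7 degrees, less where a joint would pass 70% of its speed; a pose out of reach is approached as far as the arm can. A call is refused whole if a number of a shift passes 6.25 or a number of a turn 10.7, either way. A call with a gripper value outside its range is refused whole. The fingers move at their own pace and stop on an object; "newtons" is the grip in N (left out, the last holds). Time passes only in rows, so rows that do not move let the fingers close. It gives the time, the measured TCP pose, the force, the opening and the grip force at its end, in the units of the state.
- get_state(): the state, without advancing time (a new reading comes with each control period).
- capture(name): name is "scene" or "side" or "wrist"; returns a dict with "pixels" (384x512x3 uint8, blue, green, red), "mtx" (3x3 intrinsics, pixels), "world_from_camera" (4x4, takes a point from camera to world coordinates); the wrist camera has in their place "hand_eye" (4x4, takes a point from camera to tool coordinates, whose origin is the TCP and whose axes are the flange's). Camera axes: x right, y down, z forward; pixel columns grow to the right and rows downward; lengths in m; the calibration is good to about 2 mm. A picture is of the moment at which its call begins: read the wrist's pose just before it. There is no depth.
- close_job(): hands the job in; it is judged then, once.
Trained networks look in a picture, given as the dict that the camera call returned (one of the last four; its "shot" number tells which), for a name from the list of things; names that differ only in an ending like _2 or _b are one class to them, and where a whole thing is asked for, a point or a joint stands for the part that bears it (a point fixed in the world has none). Each returns a list of dicts, best first, with "confidence" (0 to 1); they miss things now and then, are a little off and sometimes report something else, mostly with a low value. They report only what shows in the picture. A call takes as long as a camera call. They do not tell look-alikes from the thing itself.
- regions_of(picture, thing): "pixels" (384x512 bool, what is visible of it) and "pixel" ([column, row] in pixels, amid what is visible of it).
The state is a dict: "time_s": time; "joints": joint angles; "qd": joint speeds; "joint_torque": joint torques, N m; "tcp_pos": TCP position; "eef_rot": TCP orientation; "contact_force": force on the tool from outside, world axes, zero at the start; "moment": the same for the moment, N m; "gripper_width": finger opening in m; "gripper_force": force on a finger pad.
Only numpy, scipy, OpenCV 4.12 (cv2) and the standard library are available. Lean on these libraries where they do the work, as an engineer would, in place of code of your own. Each camera call takes 0.05 s, during which the arm holds its last target. There are 200 camera calls.

TASK

Pack up the stain-removal kit: put the empty, capless vial from the rack into the metal waste tub and stand every capped vial from the worktop fully down in a free well of the rack, leaving the one already there; only then shut the case's lid fully, and after that swing the clamp right down over it. At any point put the brush in the open drawer and push the drawer fully shut. Leave everything else on the worktop as it stands.

Things in the scene. Friction and masses are not known exactly. Their poses are not given: they have to be found in the camera images.
- kit: The stain-kit case: grey open-topped box fixed to the worktop, 170 mm (its x) x 160 mm (its y) x 95 mm tall, walls and floor 6 mm. Origin: centre of its underside, z up. Its lid is hinged along its +y side; its clamp sits at the middle of its -y side on a steel bracket that reaches out to y = -96 mm.
- rack (a point): Centre of the top face of the white rack that fills the case wall to wall up to 42 mm above the worktop. Axes as the case's. It has six square wells, centres at x = -45, 0, 45 mm and y = -28, 28 mm, 32 mm wide with 2 mm chamfers, open down to the case floor 6 mm above the worktop. Four of them are free at the start.
- kit_lid (a joint): Angle of the case's lid, rad: 0 shut, grows as it opens (1.57 upright, leaning outwards beyond, stop at 2.2). Hinge line along the case's x at y = 80 mm, 95.5 mm above the worktop. Stiff hinge: the lid stays where it is left; 2 to 3 N at its free edge moves it. Lid: flat panel 170 x 160 x 8 mm, no handle.
- lid_edge (a point): Middle of the lid's free edge, half-way through its thickness, 160 mm from the hinge.
- kit_clamp (a joint): Angle of the hold-down clamp, rad: 0 down, lying flat over the lid's edge; grows as it is swung up and outwards (stop at 2.3). Its pivot axis runs along the case's x through y = -88 mm, 109.5 mm above the worktop. It stays where it is left; about 2 N at its tip moves it.
- clamp_tip (a point): End of the clamp's arm (steel bar 24 mm wide, 10 mm thick, its end a black rubber block 30 mm wide, 16 mm thick), 60 mm from the pivot. At 0 the arm points towards the case's +y, at 1.57 straight up.
- vial1: A full refill vial: amber body 28 mm across, 45 mm tall, with a black cap 22 mm across from 46 to 78 mm height. Starts standing upright on the worktop. Origin: centre of its foot, z up through the cap. May be absent (None).
- vial2: A full refill vial: amber body 28 mm across, 45 mm tall, with a black cap 22 mm across from 46 to 78 mm height. Starts standing upright on the worktop. Origin: centre of its foot, z up through the cap. May be absent (None).
- vial3: A full refill vial: amber body 28 mm across, 45 mm tall, with a black cap 22 mm across from 46 to 78 mm height. Starts standing upright on the worktop. Origin: centre of its foot, z up through the cap. May be absent (None).
- vial4: A full refill vial: amber body 28 mm across, 45 mm tall, with a black cap 22 mm across from 46 to 78 mm height. Starts standing upright on the worktop. Origin: centre of its foot, z up through the cap. May be absent (None).
- kept: A capped vial like the others that already stands in one of the wells and stays there. Origin: centre of its foot.
- empty: The empty vial: same amber body 28 mm across, 45 mm tall, but no cap, only a bare neck 18 mm across from 45 to 65 mm height. Starts standing in one of the wells. Origin: centre of its foot.
- tub: Waste tub: round open aluminium pot standing loose on the worktop (about 350 g), 104 mm across at the rim, 92 mm at the foot, 75 mm tall, wall 4 mm, floor 5 mm thick. Origin: centre of its underside.
- brush: Stain brush: wooden block 90 mm (its x) x 36 mm (its y) x 18 mm on white bristles, 32 mm tall in all, lying bristles down. Origin: centre of its underside.
- cab: Low blue drawer cabinet fixed to the worktop, 220 mm (its x) x 220 mm (its y) x 95 mm tall, with one drawer that opens towards the cabinet's -x. Origin: centre of its underside.
- cab_drawer0 (a joint): Drawer opening, m: 0 shut, grows as it comes out towards the cabinet's -x (at most 0.15). Starts open; about 1 N slides it. Inside 178 mm wide (cabinet y), 175 mm long; its floor is 22 mm above the worktop, its side walls reach 73 mm, its 15 mm thick front panel 84 mm.
- cab_drawer0_handle (a point): Middle of the drawer's bar handle, a horizontal bar about 110 mm long along the cabinet's y, 35 mm in front of the drawer's front face, about 57 mm above the worktop. The drawer's inside begins 56 mm behind the bar (towards the cabinet's +x); the cabinet's top covers it from 50 mm behind where the bar stands when shut.
- jar: Bystander: small squat jar, 46 mm across, 60 mm tall, steel cap; it stands among the vials. Origin: centre of its underside. To be left alone.
- mug: Bystander: white mug, 80 mm across, 90 mm tall. Origin: centre of its underside. To be left alone.
- clothespeg: Bystander: wooden clothes peg lying flat, 75 x 12 x 12 mm. Origin: centre of its underside. To be left alone.
- detergent: Bystander: detergent bottle, 84 mm across, 210 mm tall. Origin: centre of its underside. To be left alone.
- carton: Bystander: cardboard carton, 80 x 140 x 70 mm. Origin: centre of its underside. To be left alone.
- soap: Bystander: bar of soap, 55 x 85 x 25 mm. Origin: centre of its underside. To be left alone.
- tin: Bystander: tin can, 80 mm across, 110 mm tall. Origin: centre of its underside. To be left alone.
There are look-alikes about, which are no part of the job. Of the things that look like the brush, take the one that is nearest to the robot's base at the start.

How it is judged:
By the outcome, as a careful person would: the job done as asked, in the order asked, and still so for the second after the job is handed in, with the robot touching nothing.
Of vial1, vial2, vial3, vial4 only 2 to 4 are there at a start; the rules pass over those that are not, and their reading is None.
At some moment in a run one of brush, tub may be knocked a few centimetres aside while the robot is not near it.
It also fails if it takes over 210 s, if anything falls off the work surface, if the arm or the gripper's body presses on something with over 40 N, if the wrist force passes 120 N, or if a joint passes its speed limit or range.

## Working session

There is one attempt and no reset: what is moved stays moved. The work goes in short steps, Python scripts to look and compute and a tool call to move; the robot and the scene stay as the last step left them, time stands still between calls to the robot, and variables do not carry over. Pictures are saved under pics/ and viewed, at most 14 in all, crops included, and the job is handed in when it is done.

Besides the shell and the picture viewer there is one more tool, called as name(argument=value, ...), one argument or row to a line, values as JSON. jog_arm: Moves the arm, as the interface text tells. Its arguments: {"type":"object","properties":{"moves":{"type":"array"},"newtons":{"type":"number"}},"required":["moves"]}

```bash
ls; mkdir -p pics; python3 - <<'E'
from plant import *
import cv2,numpy as np
s=get_state(); print({k:np.round(v,3).tolist() for k,v in s.items()})
for n in ("scene","side","wrist"):
    p=capture(n); cv2.imwrite(f"pics/{n}0.png",p["pixels"]); print(n,p["mtx"].tolist(),np.round(p.get("world_from_camera",p.get("hand_eye")),3).tolist())
a=cv2.imread("pics/scene0.png");
cv2.imwrite("pics/a.png",cv2.resize(a,(800,600),interpolation=cv2.INTER_CUBIC))
a=cv2.imread("pics/side0.png");
cv2.imwrite("pics/b.png",cv2.resize(a,(800,600),interpolation=cv2.INTER_CUBIC))
E
```

```text
pics
{'time_s': 0.0, 'joints': [90.878, 20.592, 0.633, -0.021, -70.135, -16.506], 'qd': [0.002, 0.054, -0.046, 0.068, 0.078, -0.106], 'joint_torque': [-0.0, -58.272, 29.305, 6.997, 0.007, -0.0], 'tcp_pos': [0.182, 0.65, 0.226], 'eef_rot': [179.904, -0.008, -15.635], 'contact_force': [0.402, 0.31, 0.133], 'moment': [0.077, 0.005, -0.052], 'gripper_force': 0.0, 'gripper_width': 0.088}
scene [[411.74316803675964, 0.0, 258.7081606924447], [0.0, 411.74316803675964, 187.48127608126927], [0.0, 0.0, 1.0]] [[0.756, 0.401, -0.518, 1.295], [0.655, -0.448, 0.609, -0.962], [0.012, -0.799, -0.601, 0.949], [0.0, 0.0, 0.0, 1.0]]
side [[450.3873604733971, 0.0, 254.94287066528372], [0.0, 450.3873604733971, 188.98025188457297], [0.0, 0.0, 1.0]] [[0.812, -0.286, 0.509, -0.136], [-0.584, -0.408, 0.701, -1.058], [0.007, -0.867, -0.498, 0.795], [0.0, 0.0, 0.0, 1.0]]
wrist [[319.67250830997085, 0.0, 258.65145210814654], [0.0, 319.67250830997085, 191.89473739281894], [0.0, 0.0, 1.0]] [[-0.001, -0.962, -0.274, 0.072], [1.0, -0.001, -0.001, -0.0], [0.0, -0.274, 0.962, -0.158], [0.0, 0.0, 0.0, 1.0]]
```

View pics/a.png

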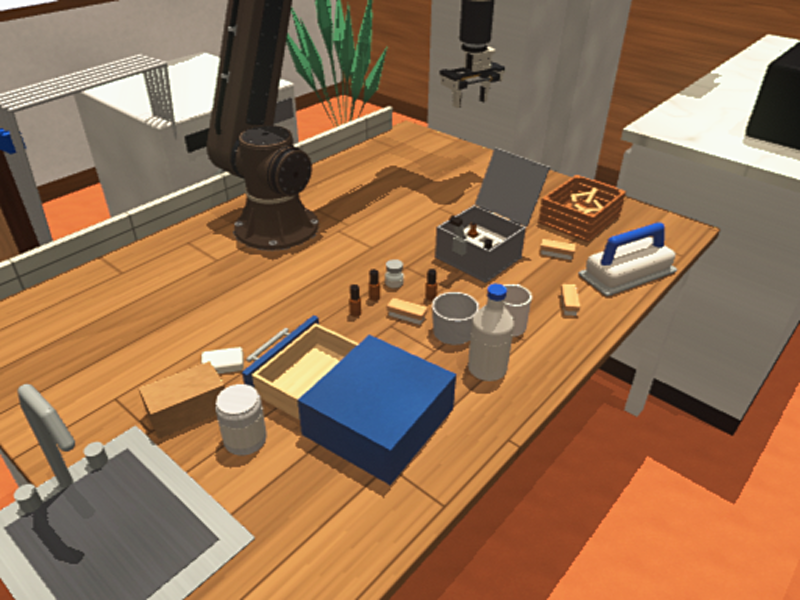

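View pics/b.png

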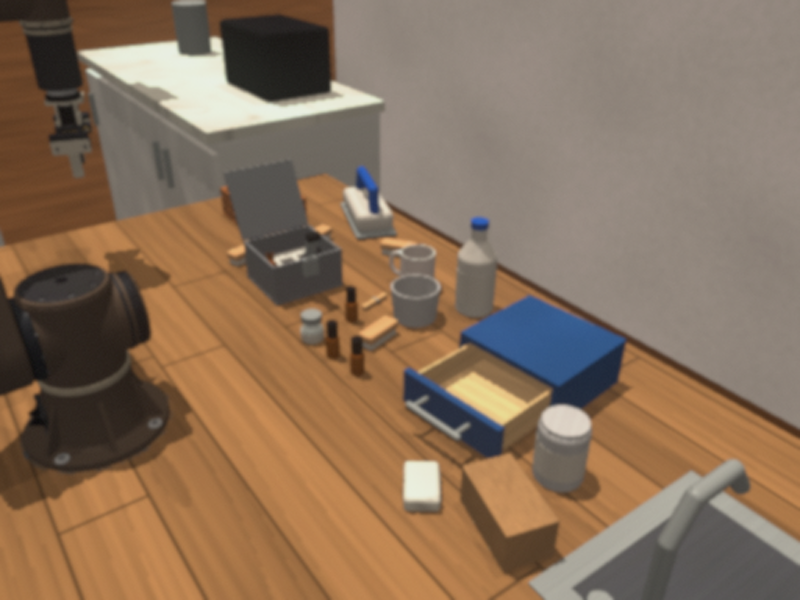

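The scene view shows three capped vials at about (355,300), (374,284) and (431,284), with the jar at (394,273). The brush is at (407,310), the tub at (455,317), the open case at (480,240), and the drawer is open at (310,365). Look-alike brushes lie at (557,249) and (570,300).

```bash
cat > h.py <<'E'
from plant import *
import cv2,numpy as np
from scipy.spatial.transform import Rotation as R
from scipy.optimize import minimize
def tool_T(s=None):
    s=s or get_state(); T=np.eye(4); T[:3,:3]=R.from_euler('xyz',s["eef_rot"],degrees=True).as_matrix(); T[:3,3]=s["tcp_pos"]; return T
def shot(n):
    T=tool_T(); p=capture(n); p["T"]=p["world_from_camera"] if "world_from_camera" in p else T@p["hand_eye"]; p["T"]=np.array(p["T"]); return p
def proj(p,X):
    X=np.atleast_2d(X); C=np.linalg.inv(p["T"]); c=X@C[:3,:3].T+C[:3,3]; q=c@np.array(p["mtx"]).T; return q[:,:2]/q[:,2:]
def ray(p,uv):
    d=p["T"][:3,:3]@np.linalg.solve(np.array(p["mtx"]),[uv[0],uv[1],1.]); return p["T"][:3,3],d/np.linalg.norm(d)
def onplane(p,uv,z):
    o,d=ray(p,uv); return (o+d*(z-o[2])/d[2])
def cyl(r0,r1,z0,z1,n=24):
    a=np.arange(n)*2*np.pi/n; c=np.c_[np.cos(a),np.sin(a)]
    return np.r_[np.c_[c*r0,np.full(n,z0)],np.c_[c*r1,np.full(n,z1)]]
def box(x,y,z0,z1): return np.array([[i*x/2,j*y/2,k] for i in(-1,1) for j in(-1,1) for k in(z0,z1)])
M={"vial":[cyl(.014,.014,0,.045),cyl(.011,.011,.046,.078)],"jar":[cyl(.023,.023,0,.06)],"tub":[cyl(.046,.052,0,.075)],
"brush":[box(.09,.036,0,.032)],"mug":[cyl(.04,.04,0,.09)],"kit":[box(.17,.16,0,.095)],"cab":[box(.22,.22,0,.095)],"empty":[cyl(.014,.014,0,.045),cyl(.009,.009,.045,.065)],
"clothespeg":[box(.075,.012,0,.012)],"detergent":[cyl(.042,.042,0,.15)]}
def place(m,x,y,yaw=0,z=0):
    c,s=np.cos(yaw),np.sin(yaw); return [v@np.array([[c,s,0],[-s,c,0],[0,0,1]])+[x,y,z] for v in m]
def render(p,m):
    im=np.zeros((384*4,512*4),np.uint8)
    for v in m: cv2.fillConvexPoly(im,cv2.convexHull(np.round(proj(p,v)*4+1.5).astype(np.int32)),255)
    return cv2.resize(im,(512,384),interpolation=cv2.INTER_AREA)/255.
def fit(views,name,x0,z=0,yaws=(0,),roundobj=True):
    "views: list of (picture,mask)"
    m=M[name]
    def cost(q):
        t=0
        for p,k in views:
            r=render(p,place(m,q[0],q[1],q[2]/20 if len(q)>2 else 0,z)); t+=1-np.minimum(r,k).sum()/np.maximum(r,k).sum()
        return t/len(views)
    best=None
    for y in yaws:
        q0=np.r_[x0[:2],[] if roundobj else [y*20]]
        sim=np.vstack([q0]+[q0+d for d in np.eye(len(q0))*([.02,.02,4][:len(q0)])])
        r=minimize(cost,q0,method="Nelder-Mead",options=dict(initial_simplex=sim,xatol=1e-4,fatol=1e-4,maxiter=200))
        if best is None or r.fun<best.fun: best=r
    q=best.x.copy()
    if len(q)>2: q[2]=np.degrees(q[2]/20)
    return np.round(q,4),round(best.fun,3)
E
python3 - <<'E'
from h import *
a=shot("scene");b=shot("side")
for n in ("vial1","kept","empty","tub","brush","jar","kit","kit_lid","kit_clamp","cab","cab_drawer0","mug","clothespeg","detergent"):
    for p,l in ((a,"sc"),(b,"si")):
        for d in regions_of(p,n):
            if d["confidence"]>.3: print(n,l,round(d["confidence"],2),np.round(d["pixel"]),int(d["pixels"].sum()),np.round(onplane(p,d["pixel"],.03),3))
E
```

```text
vial1 sc 0.53 [238. 186.] 109 [ 0.438 -0.076  0.03 ]
vial1 si 0.69 [226. 228.] 209 [ 0.442 -0.118  0.03 ]
vial1 si 0.68 [228. 197.] 160 [0.543 0.026 0.03 ]
vial1 si 0.6 [212. 216.] 176 [ 0.44  -0.043  0.03 ]
kept sc 0.56 [305. 149.] 40 [0.471 0.308 0.03 ]
empty si 0.53 [304. 251.] 4384 [ 0.558 -0.335  0.03 ]
tub sc 0.62 [290. 198.] 799 [ 0.629 -0.003  0.03 ]
tub si 0.93 [268. 193.] 962 [ 0.669 -0.027  0.03 ]
tub si 0.7 [305. 252.] 4388 [ 0.555 -0.343  0.03 ]
brush sc 0.6 [259. 199.] 271 [ 0.549 -0.083  0.03 ]
brush sc 0.6 [356. 160.] 211 [0.677 0.376 0.03 ]
brush sc 0.46 [363. 192.] 200 [0.806 0.208 0.03 ]
brush sc 0.45 [227. 250.] 8459 [ 0.641 -0.337  0.03 ]
brush si 0.56 [250. 158.] 134 [0.774 0.227 0.03 ]
brush si 0.53 [237. 214.] 301 [ 0.509 -0.075  0.03 ]
brush si 0.47 [149. 164.] 120 [0.432 0.402 0.03 ]
brush si 0.31 [228. 229.] 225 [ 0.443 -0.125  0.03 ]
jar sc 0.73 [252. 178.] 177 [ 0.441 -0.001  0.03 ]
jar si 0.78 [196. 210.] 287 [0.416 0.018 0.03 ]
jar si 0.64 [228. 228.] 211 [ 0.448 -0.122  0.03 ]
kit sc 0.88 [315. 145.] 3415 [0.485 0.361 0.03 ]
kit sc 0.57 [252. 176.] 188
[... 342 characters left out ...]
r0 sc 0.71 [184. 230.] 2387 [ 0.472 -0.368  0.03 ]
cab_drawer0 si 0.67 [268. 314.] 714 [ 0.336 -0.466  0.03 ]
cab_drawer0 si 0.63 [303. 252.] 4347 [ 0.553 -0.338  0.03 ]
mug sc 0.87 [332. 198.] 393 [0.741 0.102 0.03 ]
mug si 0.81 [263. 166.] 494 [0.77  0.138 0.03 ]
mug si 0.47 [200. 153.] 117 [0.636 0.379 0.03 ]
mug si 0.41 [239. 188.] 60 [0.604 0.053 0.03 ]
clothespeg si 0.51 [327. 238.] 8669 [ 0.65  -0.331  0.03 ]
clothespeg si 0.47 [357. 287.] 1704 [ 0.57 -0.52  0.03]
clothespeg si 0.43 [239. 191.] 69 [0.594 0.037 0.03 ]
detergent sc 0.73 [316. 144.] 3374 [0.483 0.375 0.03 ]
detergent sc 0.68 [316. 215.] 1350 [ 0.752 -0.017  0.03 ]
detergent si 0.77 [304. 175.] 1270 [ 0.85  -0.003  0.03 ]
```

jog_arm(
  moves=[
    [[0,0,-6],0,8.76],
    [[0,0,-6],0,8.76],
    [[4.8,3.5,0],0,8.76],
    [[4.8,3.5,0],0,8.76],
    [[4.8,3.5,0],0,8.76],
    [[4.8,3.5,0],0,8.76],
    [[4.8,3.5,0],0,8.76],
    [[4.8,3.5,0],0,8.76],
    [[4.8,3.5,0],0,8.76],
    [[4.8,3.5,0],0,8.76],
    [[4.8,3.5,0],0,8.76],
    [[4.8,3.5,0],0,8.76],
  ],
)

```text
time_s: 3.15
tcp_pos: [0.5508, 0.1819, 0.3469]
eef_rot: [-180.0, -0.0, -15.6]
contact_force: [0.7, 1.0, 0.8]
gripper_width: 0.0877
gripper_force: 0.0
```

```bash
python3 - <<'E'
from h import *
w=shot("wrist"); cv2.imwrite("pics/w1.png",cv2.resize(w["pixels"],(800,600),interpolation=cv2.INTER_CUBIC))
print(w["T"].round(3).tolist())
for n in ("vial1","kept","empty","tub","brush","jar","kit","kit_lid","kit_clamp","cab","cab_drawer0","mug","clothespeg","detergent"):
        for d in regions_of(w,n):
            if d["confidence"]>.3: print(n,round(d["confidence"],2),np.round(d["pixel"]),int(d["pixels"].sum()),np.round(onplane(w,d["pixel"],.03),3))
E
```

```text
[[-0.27, -0.926, -0.263, 0.621], [-0.963, 0.26, 0.075, 0.163], [-0.001, 0.274, -0.962, 0.505], [0.0, 0.0, 0.0, 1.0]]
vial1 0.88 [483. 167.] 801 [ 0.437 -0.137  0.03 ]
vial1 0.81 [360. 137.] 479 [0.531 0.034 0.03 ]
vial1 0.56 [433. 188.] 656 [ 0.425 -0.06   0.03 ]
kept 0.84 [226. 153.] 404 [0.562 0.231 0.03 ]
kept 0.69 [431. 185.] 680 [ 0.429 -0.058  0.03 ]
empty 0.78 [211. 216.] 350 [0.473 0.283 0.03 ]
empty 0.6 [323.  87.] 491 [0.614 0.07  0.03 ]
tub 0.66 [395.  35.] 6042 [ 0.654 -0.038  0.03 ]
brush 0.88 [420. 115.] 1786 [ 0.539 -0.055  0.03 ]
brush 0.88 [ 85. 116.] 1848 [0.668 0.412 0.03 ]
brush 0.86 [161.   7.] 385 [0.771 0.256 0.03 ]
jar 0.89 [384. 201.] 1078 [0.423 0.016 0.03 ]
kit 0.87 [177. 197.] 23703 [0.517 0.324 0.03 ]
kit_lid 0.64 [ 96. 208.] 8926 [0.534 0.453 0.03 ]
kit_lid 0.38 [381. 199.] 1067 [0.428 0.019 0.03 ]
kit_clamp 0.96 [293. 189.] 815 [0.48  0.148 0.03 ]
cab 0.59 [486. 166.] 840 [ 0.436 -0.142  0.03 ]
mug 0.57 [294.  15.] 1748 [0.714 0.088 0.03 ]
clothespeg 0.81 [324.  88.] 537 [0.613 0.069 0.03 ]
```

View pics/w1.png

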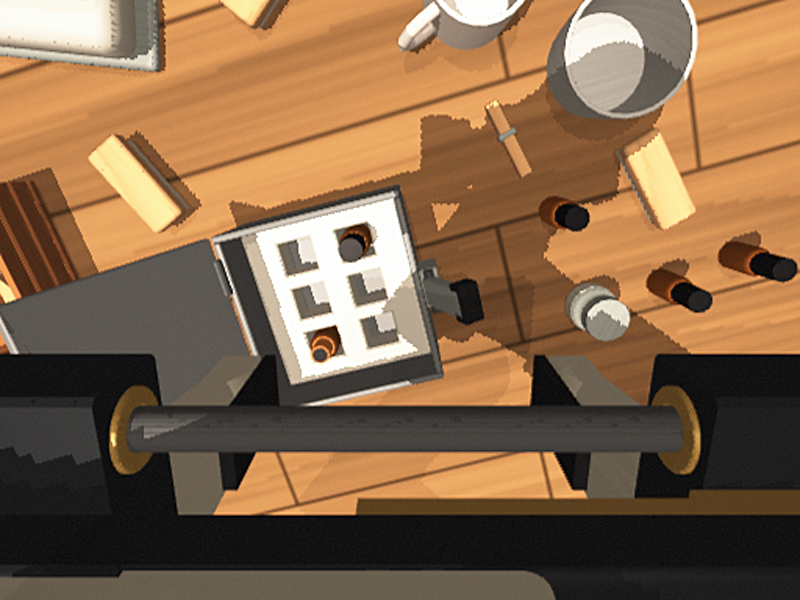

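The wrist view shows the case with the empty vial in the lower-left well (323,345) and the kept vial at (352,243). The lid leans outward to the left and the clamp is open at (460,300). The three vials have caps at (572,215), (693,297) and (777,267). The brush is at (657,180), the tub at (625,58) and the jar at (605,315).

```bash
python3 - <<'E'
from h import *
w=shot("wrist");a=shot("scene");b=shot("side")
c=w["pixels"][112:262,130:310]; cv2.imwrite("pics/c1.png",cv2.resize(c,None,fx=4,fy=4,interpolation=cv2.INTER_CUBIC))
def near(p,n,xy,z,tol=45):
    u=proj(p,[[*xy,z]])[0]; 
    L=[d for d in regions_of(p,n) if d["confidence"]>.3 and np.hypot(*(np.array(d["pixel"])-u))<tol]
    return min(L,key=lambda d:np.hypot(*(np.array(d["pixel"])-u))) if L else None
def do(n,m,xy,tol,**k):
    res=[]
    V=[]
    for p,l in((w,"w"),(a,"sc"),(b,"si")):
        d=near(p,n,xy,.03,tol)
        if d is not None: V.append((p,d["pixels"].astype(float))); res.append((l,d["pixels"].sum()))
    for v in V: print(n,fit([v],m,xy,**k),end=' ')
    if len(V)>1: print("ALL",fit(V,m,xy,**k),end='')
    print()
for xy in ((.43,-.12),(.425,-.05),(.53,.035)): do("vial1","vial",xy,14)
do("jar","jar",(.42,.02),20); do("tub","tub",(.65,-.03),40)
do("brush","brush",(.535,-.07),20,roundobj=False,yaws=(-1.2,-.6,0,.6,1.2))
do("mug","mug",(.74,.1),40)
do("clothespeg","clothespeg",(.61,.06),15,roundobj=False,yaws=(-1,0,1))
E
```

```text
vial1 (array([ 0.4401, -0.1364]), np.float64(0.11)) vial1 (array([ 0.4429, -0.1263]), np.float64(0.104)) ALL (array([ 0.4383, -0.134 ]), np.float64(0.163))
vial1 (array([ 0.4316, -0.057 ]), np.float64(0.097)) vial1 (array([ 0.4308, -0.0629]), np.float64(0.303)) vial1 (array([ 0.435 , -0.0489]), np.float64(0.136)) ALL (array([ 0.4304, -0.0583]), np.float64(0.208))
vial1 (array([0.534, 0.036]), np.float64(0.122)) vial1 (array([0.5368, 0.0412]), np.float64(0.185)) ALL (array([0.5336, 0.036 ]), np.float64(0.161))
jar (array([0.4308, 0.021 ]), np.float64(0.144)) jar (array([0.428 , 0.0131]), np.float64(0.178)) jar (array([0.4296, 0.0221]), np.float64(0.12)) ALL (array([0.4281, 0.0188]), np.float64(0.167))
tub (array([ 0.6533, -0.0293]), np.float64(0.015)) tub (array([ 0.6511, -0.0355]), np.float64(0.1)) tub (array([ 0.6547, -0.0254]), np.float64(0.04)) ALL (array([ 0.6528, -0.0292]), np.float64(0.079))
brush (array([ 0.5373, -0.0602, 19.7662]), np.float64(0.146)) brush (array([ 5.357000e-01, -6.420000e-02, -1.657455e+02]), np.float64(0.182)) brush (array([ 0.5419, -0.0536, 20.0985]), np.float64(0.187)) ALL (array([ 0.5385, -0.0598, 18.9595]), np.float64(0.197))
mug (array([0.7361, 0.0733]), np.float64(0.206)) mug (array([0.742 , 0.0803]), np.float64(0.43)) mug (array([0.7512, 0.0966]), np.float64(0.432)) ALL (array([0.7356, 0.0753]), np.float64(0.367))
clothespeg (array([ 0.611 ,  0.0637, 14.3925]), np.float64(0.126)) clothespeg (array([ 0.6159,  0.0703, 19.4953]), np.float64(0.221)) ALL (array([ 0.6109,  0.0642, 15.6185]), np.float64(0.261))
```

View pics/c1.png

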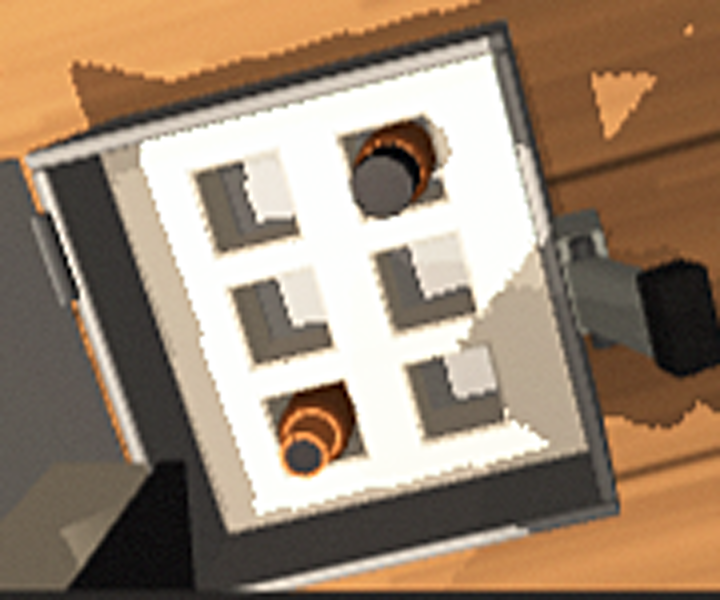

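The crop shows the well centres at about (247,201), (395,165 kept), (281,315), (426,282), (314,428 empty) and (457,391). The clamp is open to the right and the lid is on the left.

```bash
python3 - <<'E'
from h import *
from scipy.optimize import least_squares
w=shot("wrist")
px=np.array([[247,201],[395,165],[281,315],[426,282],[314,428],[457,391]])
L=np.array([[45,28],[45,-28],[0,28],[0,-28],[-45,28],[-45,-28]])/1e3
P=np.array([onplane(w,[(u+.5)/4-.5+130,(v+.5)/4-.5+112],.042)[:2] for u,v in px])
f=lambda q:(L@R.from_euler('z',q[2]).as_matrix()[:2,:2].T+q[:2]-P).ravel()
r=least_squares(f,[.5,.28,.5]); print(r.x,np.degrees(r.x[2]),(f(r.x)*1e3).round(1))
x,y,t=r.x
K=place([box(.17,.16,0,.095)],x,y,t)[0]
for v in ((504,22),(618,510),(28,158)): print(onplane(w,[(v[0]+.5)/4-.5+130,(v[1]+.5)/4-.5+112],.095)[:2])
print(K.round(3)[1::2])
im=cv2.resize(w["pixels"],(800,600),interpolation=cv2.INTER_CUBIC)
np.save("kit.npy",r.x)
E
```

```text
[ 0.51733402  0.25681529 -0.03497106] -2.003693982312057 [-0.1  0.1  0.   0.3 -0.5 -0.2  0.1  0.   1.  -0.8 -0.5  0.6]
[0.60169485 0.173763  ]
[0.43171982 0.18079844]
[0.60211395 0.33280602]
[[0.43  0.18  0.095]
 [0.435 0.34  0.095]
 [0.599 0.174 0.095]
 [0.605 0.334 0.095]]
```

jog_arm(
  moves=[
    [[0,0,0],10.36,3],
    [[0,0,0],10.36,3],
    [[0,0,0],10.36,3],
    [[0,0,0],10.36,3],
    [[0,0,0],10.36,3],
    [[0,0,0],10.36,3],
    [[0,0,0],10.36,3],
    [[0,0,0],10.36,3],
    [[0,0,0],10.36,3],
    [[0,0,0],10.36,3],
    [[1.4,-3.4,0],0,3],
    [[0,0,0],0,3],
  ],
)

```text
time_s: 6.8
tcp_pos: [0.5734, 0.1537, 0.3462]
eef_rot: [180.0, -0.0, -119.3]
contact_force: [-0.2, -0.2, -0.5]
gripper_width: 0.0301
gripper_force: 0.0
```

```bash
python3 - <<'E'
from h import *
print(get_state()["joints"])
w=shot("wrist"); cv2.imwrite("pics/w2.png",cv2.resize(w["pixels"],(800,600),interpolation=cv2.INTER_CUBIC))
import pickle; pickle.dump({k:w[k] for k in("mtx","T","pixels")},open("w2.pkl","wb"))
E
```

```text
[ 3.38599417e+01  9.88907529e+00  1.54952733e+00  1.37895019e-02
 -8.16933499e+01 -6.31829315e+01]
```

View pics/w2.png

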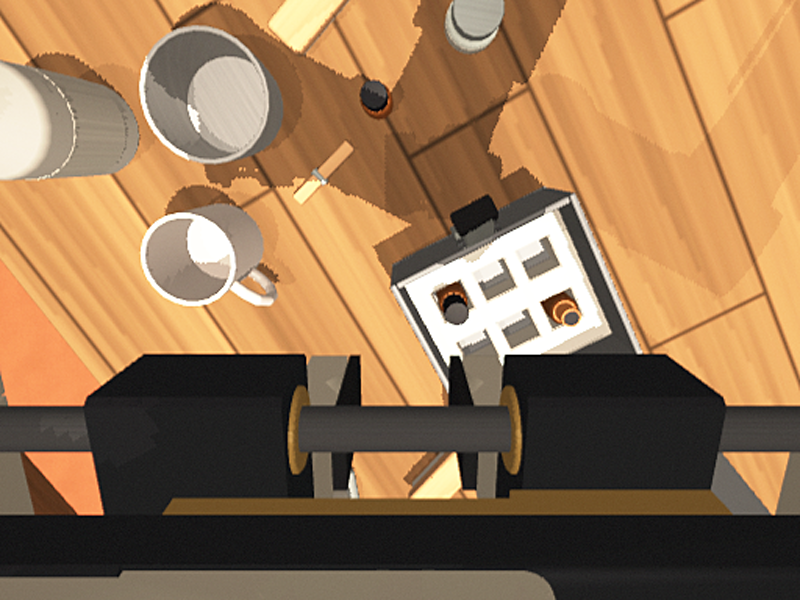

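Yaw decreases with positive turns, so the yaw is now -119. From this side the case is at (500,270), with the kept vial at (455,305), the empty vial at (567,313) and the clamp at (475,215).

```bash
python3 - <<'E'
from h import *
import pickle
w=pickle.load(open("w2.pkl","rb"))
c=w["pixels"][118:228,245:410]; cv2.imwrite("pics/c2.png",cv2.resize(c,None,fx=4,fy=4,interpolation=cv2.INTER_CUBIC))
x,y,t=np.load("kit.npy")
L=np.array([[45,28],[45,-28],[0,28],[0,-28],[-45,28],[-45,-28]])/1e3
m=place([np.c_[L,np.full(6,.042)]],x,y,t)[0]
print(((proj(w,m)-[245,118]+.5)*4-.5).round(0).tolist())
E
```

```text
[[239.0, 421.0], [176.0, 298.0], [346.0, 371.0], [284.0, 244.0], [455.0, 319.0], [396.0, 189.0]]
```

View pics/c2.png

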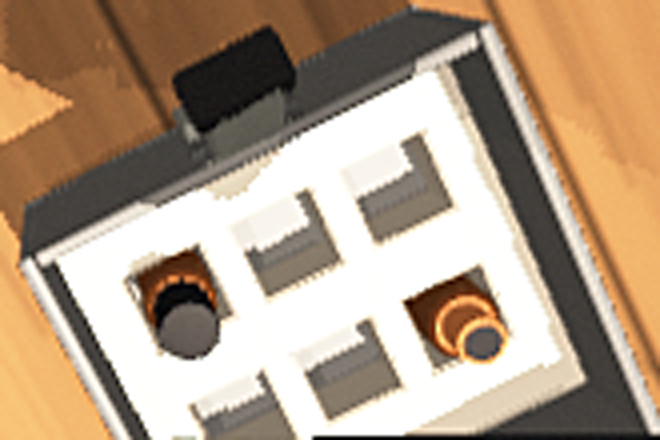

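```bash
cat >> h.py <<'E'
KIT=np.array([.5171,.2575,np.radians(-2.0)])
def kw(lx,ly):
    c,s=np.cos(KIT[2]),np.sin(KIT[2]); return np.array([KIT[0]+c*lx-s*ly,KIT[1]+s*lx+c*ly])
def go(wps,pose=None,vmax=5.8):
    "wps: (x,y,z,yaw,grip[,step]) prints rows"
    s=get_state(); p=np.array(pose[:3] if pose else s["tcp_pos"]); yaw=pose[3] if pose else s["eef_rot"][2]
    rows=[]
    for w in wps:
        t=np.array(w[:3]); ty=w[3]; st=w[5] if len(w)>5 else vmax
        dy=(ty-yaw+180)%360-180
        n=max(1,int(np.ceil(np.linalg.norm(t-p)*100/st)),int(np.ceil(abs(dy)/10.5)))
        for i in range(n):
            q=p+(t-p)/(n-i); Rm=R.from_euler('xyz',[180,0,yaw],degrees=True).as_matrix()
            d=np.round(Rm.T@(q-p)*100,2); tr=round(-dy/n,2)
            rows.append([d.tolist(),tr,w[4]]); p=p+Rm@d/100; yaw-=tr
    print(len(rows)); 
    for i in range(0,len(rows),12): print(str(rows[i:i+12]).replace(" ",""))
E
python3 - <<'E'
from h import *
import pickle
w=pickle.load(open("w2.pkl","rb"))
print(onplane(w,[(485+.5)/4-.5+245,(340+.5)/4-.5+118],.071))
w1=dict(w); 
T=np.eye(4);T[:3,:3]=[[-.27,-.926,-.263],[-.963,.26,.075],[-.001,.274,-.962]];T[:3,3]=[.621,.163,.505]; w1["T"]=T
print(onplane(w1,[(304+.5)/4-.5+130,(453+.5)/4-.5+112],.071), kw(-.045,.028))
x,y=kw(-.045,.028)
go([(x,y,.30,-92,2.4),(x,y,.13,-92,2.4),(x,y,.10,-92,2.4,3)])
E
```

```text
[0.47113918 0.28661708 0.071     ]
[0.47514375 0.28459691 0.071     ] [0.4731046  0.28705342]
7
[[[-2.23,5.07,1.54],np.float64(-9.1),2.4],[[-3.01,4.65,1.54],np.float64(-9.1),2.4],[[-3.7,4.12,1.55],np.float64(-9.1),2.4],[[-0.0,0.0,5.67],np.float64(-0.0),2.4],[[-0.0,0.0,5.66],np.float64(-0.0),2.4],[[-0.0,0.0,5.67],np.float64(-0.0),2.4],[[-0.0,0.0,3.0],np.float64(-0.01),2.4]]
```

jog_arm(
  moves=[
    [[-2.23,5.07,1.54],-9.1,2.4],
    [[-3.01,4.65,1.54],-9.1,2.4],
    [[-3.7,4.12,1.55],-9.1,2.4],
    [[0,0,5.67],0,2.4],
    [[0,0,5.67],0,2.4],
    [[0,0,5.67],0,2.4],
    [[0,0,3.0],0,2.4],
    [[0,0,0],0,2.4],
  ],
)

```text
time_s: 7.85
tcp_pos: [0.4712, 0.2866, 0.0982]
eef_rot: [179.8, -0.2, -91.9]
contact_force: [-0.2, 0.5, 0.7]
gripper_width: 0.0241
gripper_force: 0.0
```

```bash
python3 - <<'E'
from h import *
s=get_state(); print(s["tcp_pos"],s["eef_rot"])
w=shot("wrist"); cv2.imwrite("pics/w3.png",cv2.resize(w["pixels"],(800,600),interpolation=cv2.INTER_CUBIC))
for z in (.071,): print(proj(w,[[.473,.2865,z],[*kw(-.045,.028),.042],[*kw(-.079,.028),.095],[*kw(-.085,.028),.095]])*1.5625)
E
```

```text
[0.47119253 0.28659665 0.09818481] [179.82438249  -0.21168774 -91.90818281]
[[396.09908929 348.69034825]
 [396.69196277 326.48998007]
 [491.77954851 375.00380301]
 [508.8393669  374.98362482]]
```

View pics/w3.png

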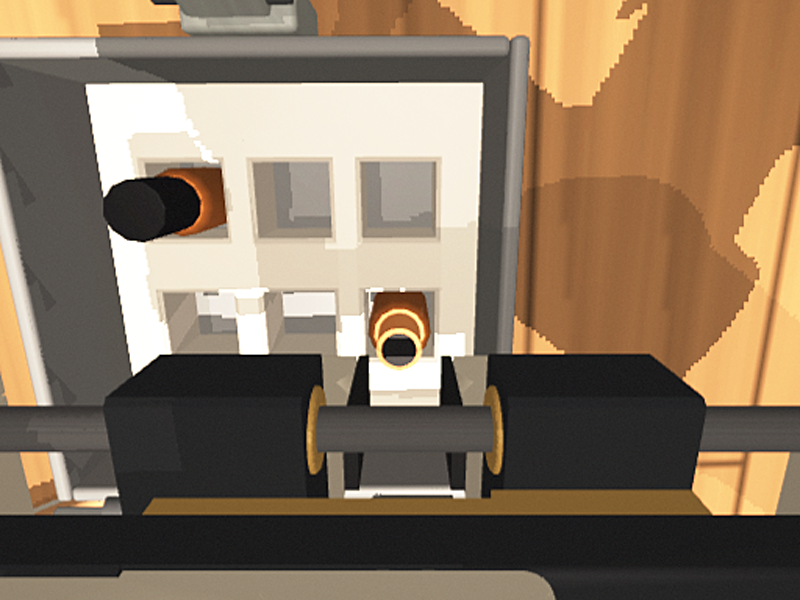

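The neck is at (400,348), between the fingertips, and the outer finger clears the wall (505). I'm lowering and gripping.

jog_arm(
  moves=[
    [[0,-0.1,1.5],0,2.4],
    [[0,0,1.5],0,2.4],
    [[0,0,1.2],0,2.4],
    [[0,0,0],0,2.4],
    [[0,0,0],0,1],
    [[0,0,0],0,1],
    [[0,0,0],0,1],
  ],
  newtons=15,
)

```text
time_s: 8.78
tcp_pos: [0.4738, 0.2876, 0.0585]
eef_rot: [-180.0, 0.0, -91.9]
contact_force: [0.1, -0.5, -0.5]
gripper_width: 0.0171
gripper_force: 15.0
```

```bash
python3 - <<'E'
from h import *
s=get_state(); print(s["tcp_pos"],s["gripper_width"],s["gripper_force"],s["contact_force"])
x,y=s["tcp_pos"][:2]
a=shot("scene");b=shot("side")
V=[]
for p in(a,b):
    u=proj(p,[[.653,-.029,.03]])[0]
    for d in regions_of(p,"tub"):
        if d["confidence"]>.3 and np.hypot(*(d["pixel"]-u))<40: V.append((p,d["pixels"].astype(float))); break
print(fit(V,"tub",(.653,-.03)))
go([(x,y,.24,-92,1),(.62,-.0,.24,-92,1)])
E
```

```text
[0.47378718 0.28761117 0.05849684] 0.01705508837141562 14.999156892299652 [ 0.1010956  -0.51632007 -0.47095373]
(array([ 0.6503, -0.0312]), np.float64(0.101))
10
[[[-0.0,-0.0,-4.54],np.float64(0.02),1],[[-0.0,-0.0,-4.54],np.float64(0.02),1],[[-0.0,-0.0,-4.54],np.float64(0.02),1],[[-0.01,-0.0,-4.54],np.float64(0.02),1],[[4.71,-2.6,-0.0],np.float64(-0.0),1],[[4.7,-2.61,-0.0],np.float64(-0.0),1],[[4.71,-2.6,-0.0],np.float64(-0.0),1],[[4.7,-2.61,-0.0],np.float64(-0.0),1],[[4.71,-2.6,-0.0],np.float64(-0.0),1],[[4.7,-2.61,-0.0],np.float64(-0.0),1]]
```

jog_arm(
  moves=[
    [[0,0,-4.5],0,1],
    [[0,0,-4.5],0,1],
    [[0,0,-4.5],0,1],
    [[0,0,-4.5],0,1],
    [[4.7,-2.6,0],0,1],
    [[4.7,-2.6,0],0,1],
    [[4.7,-2.6,0],0,1],
    [[4.7,-2.6,0],0,1],
    [[4.7,-2.6,0],0,1],
    [[4.7,-2.6,0],0,1],
    [[0,0,0],0,1],
  ],
)

```text
time_s: 10.35
tcp_pos: [0.6208, -0.0029, 0.2374]
eef_rot: [179.9, -0.0, -92.2]
contact_force: [0.1, 0.9, -0.7]
gripper_width: 0.0172
gripper_force: 15.0
```

```bash
python3 - <<'E'
from h import *
s=get_state(); print(s["tcp_pos"],s["gripper_width"],s["gripper_force"])
w=shot("wrist")
for n,m,x0 in (("tub","tub",(.653,-.03)),("detergent","detergent",(.75,-.05))):
  for d in regions_of(w,n)[:2]:
    print(n,d["confidence"],d["pixel"],fit([(w,d["pixels"].astype(float))],m,x0))
cv2.imwrite("pics/w4.png",cv2.resize(w["pixels"],(800,600)))
E
```

```text
[ 0.62083836 -0.00288673  0.23735243] 0.017230137823576182 14.99841883778572
tub 0.6 [223.5, 147.5] (array([ 0.653 , -0.0302]), np.float64(0.02))
detergent 0.7 [74.4, 106.3] (array([ 0.7811, -0.0773]), np.float64(0.101))
detergent 0.68 [168.0, 213.7] (array([ 0.75, -0.05]), np.float64(1.0))
```

View pics/w4.png

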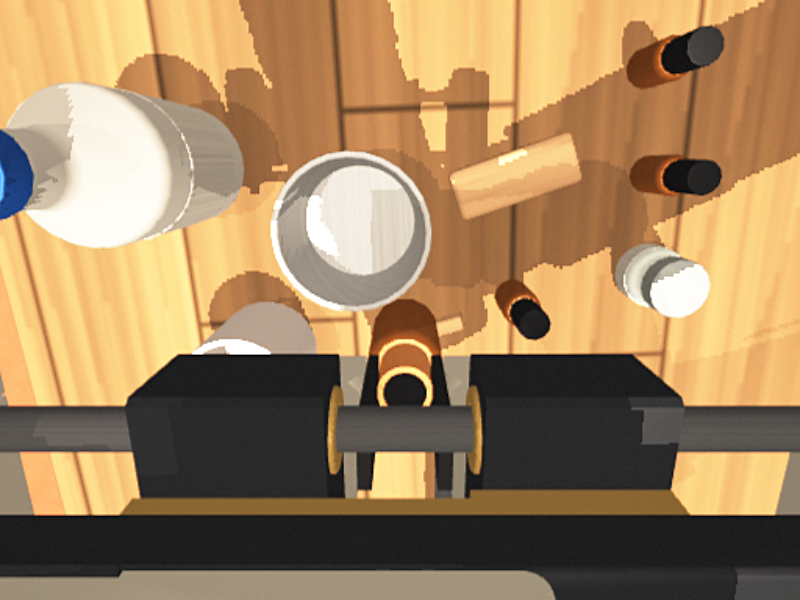

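The wrist view shows the tub at (352,230), the detergent bottle left of it and the mug at (250,345). I'll turn so the gripper's long axis clears the bottle.

jog_arm(
  moves=[
    [[2.6,-3.3,0],0,1],
    [[0,0,0],10,1],
    [[0,0,0],10,1],
    [[0,0,0],10,1],
    [[0,0,0],10,1],
    [[0,0,0],10,1],
    [[0,0,0],10,1],
    [[0,0,0],10,1],
    [[0,0,0],10,1],
    [[0,0,0],10,1],
    [[0,0,5.4],0,1],
    [[0,0,5.4],0,1],
  ],
)

```text
time_s: 12.0
tcp_pos: [0.6523, -0.0249, 0.1301]
eef_rot: [179.9, 0.2, 178.2]
contact_force: [0.6, 0.5, -0.8]
gripper_width: 0.0172
gripper_force: 15.0
```

jog_arm(
  moves=[
    [[0,0,3.0],0,1],
    [[0,0,2.0],0,1],
    [[0,0,0],0,1],
    [[0,0,0],0,4],
    [[0,0,0],0,4],
    [[0,0,-5],0,4],
    [[0,0,-5],0,4],
    [[0,0,0],0,4],
  ],
)

```text
time_s: 13.0
tcp_pos: [0.6551, -0.0265, 0.1865]
eef_rot: [179.9, 0.6, 178.1]
contact_force: [0.3, -0.7, -0.0]
gripper_width: 0.0401
gripper_force: 0.0
```

```bash
python3 - <<'E'
from h import *
s=get_state(); print(s["tcp_pos"],s["eef_rot"])
for l in ("scene","side"):
  p=shot(l)
  for n in ("empty","tub"):
    print(l,n,proj(p,[[.653,-.03,.03]]).round(),[(round(d["confidence"],2),d["pixel"]) for d in regions_of(p,n)][:3])
# move to above nearest vial
go([(.534,.06,.2,178,4)])
E
```

```text
[ 0.65509759 -0.02647824  0.18650326] [179.90748059   0.57490928 178.10181468]
scene empty [[291. 205.]] [(0.63, [290.2, 202.2]), (0.37, [226.2, 251.9])]
scene tub [[291. 205.]] [(0.9, [290.0, 201.4])]
side empty [[265. 194.]] [(0.4, [262.7, 185.8]), (0.38, [263.7, 163.5])]
side tub [[265. 194.]] [(0.56, [263.5, 192.2]), (0.56, [261.5, 167.4])]
3
[[[4.01,2.76,-0.7],np.float64(0.02),4],[[4.02,2.76,-0.69],np.float64(0.02),4],[[4.02,2.76,-0.7],np.float64(0.02),4]]
```

jog_arm(
  moves=[
    [[4.5,0,-2.0],0,4],
    [[4.5,0,-2.0],0,4],
    [[0,0,0],0,4],
    [[0,0,0],0,4],
  ],
)

```text
time_s: 13.8
tcp_pos: [0.5622, -0.0236, 0.2199]
eef_rot: [180.0, -0.0, 178.1]
contact_force: [0.2, -0.0, 0.1]
gripper_width: 0.0399
gripper_force: 0.0
```

```bash
cat >> h.py <<'E'
E_HE=np.array([.43,.55])/1e3
def wfit(w,n,m,guess,tol=.06,**k):
    yaw=get_state()["eef_rot"][2]; a=np.radians(yaw); x=np.array([np.cos(a),np.sin(a)]); y=np.array([np.sin(a),-np.cos(a)])
    out=[]
    for d in regions_of(w,n):
        if d["confidence"]<.3: continue
        g=onplane(w,d["pixel"],.03)[:2]
        if min(np.hypot(*(g-q)) for q in np.atleast_2d(guess))>tol: continue
        r,c=fit([(w,d["pixels"].astype(float))],m,g,**k); r=r.copy(); r[:2]-=E_HE[0]*x+E_HE[1]*y
        out.append((r.round(4).tolist(),c,round(d["confidence"],2)))
    return out
E
python3 - <<'E'
from h import *
s=get_state(); print(s["tcp_pos"],s["eef_rot"])
w=shot("wrist")
G=[(.438,-.136),(.431,-.057),(.534,.036)]
print(wfit(w,"vial1","vial",G,.03)); print(wfit(w,"jar","jar",[(.43,.02)],.04)); print(wfit(w,"brush","brush",[(.5385,-.06)],.05,roundobj=False,yaws=(.3,)))
E
```

```text
[ 0.56223482 -0.02361047  0.21990682] [ 1.79998683e+02 -6.52661012e-03  1.78082567e+02]
[([0.4402, -0.1321], np.float64(0.072), 0.79), ([0.5337, 0.0344], np.float64(0.067), 0.67), ([0.4316, -0.0577], np.float64(0.073), 0.66)]
[([0.4309, 0.0175], np.float64(0.098), 0.83)]
[([0.5377, -0.0608, 16.9787], np.float64(0.079), 0.67)]
```

```bash
python3 - <<'E'
from h import *
go([(.5337,.035,.16,-92,4.4),(.5337,.035,.085,-92,4.4),(.5337,.035,.060,-92,4.4,2)])
E
```

```text
13
[[[0.34,0.64,0.66],np.float64(-9.99),4.4],[[0.23,0.69,0.66],np.float64(-9.99),4.4],[[0.1,0.72,0.66],np.float64(-9.99),4.4],[[-0.02,0.73,0.65],np.float64(-9.99),4.4],[[-0.15,0.71,0.66],np.float64(-9.99),4.4],[[-0.27,0.67,0.65],np.float64(-9.99),4.4],[[-0.39,0.62,0.66],np.float64(-9.99),4.4],[[-0.49,0.54,0.65],np.float64(-9.99),4.4],[[-0.57,0.45,0.66],np.float64(-9.99),4.4],[[-0.0,0.0,3.75],np.float64(-0.02),4.4],[[-0.0,0.0,3.75],np.float64(-0.02),4.4],[[-0.0,0.0,1.25],np.float64(0.0),4.4]]
[[[-0.0,0.0,1.25],np.float64(0.0),4.4]]
```

jog_arm(
  moves=[
    [[0.34,0.64,0.66],-10,4.4],
    [[0.23,0.69,0.66],-10,4.4],
    [[0.1,0.72,0.66],-10,4.4],
    [[-0.02,0.73,0.66],-10,4.4],
    [[-0.15,0.71,0.66],-10,4.4],
    [[-0.27,0.67,0.66],-10,4.4],
    [[-0.39,0.62,0.66],-10,4.4],
    [[-0.49,0.54,0.66],-10,4.4],
    [[-0.57,0.45,0.66],-10,4.4],
    [[0,0,3.75],0,4.4],
    [[0,0,0],0,4.4],
    [[0,0,0],0,4.4],
  ],
)

```text
time_s: 15.5
tcp_pos: [0.534, 0.035, 0.1238]
eef_rot: [180.0, -0.0, -91.9]
contact_force: [0.3, 0.1, 1.1]
gripper_width: 0.0439
gripper_force: 0.0
```

```bash
python3 - <<'E'
from h import *
go([(.5337,.035,.085,-92,4.4),(.5337,.035,.060,-92,4.4,2)])
E
```

```text
3
[[[0.0,0.03,3.88],np.float64(0.07),4.4],[[0.0,0.0,1.25],np.float64(-0.0),4.4],[[0.0,0.0,1.25],np.float64(-0.0),4.4]]
```

jog_arm(
  moves=[
    [[0,0.03,3.88],0,4.4],
    [[0,0,1.25],0,4.4],
    [[0,0,1.25],0,4.4],
    [[0,0,0],0,4.4],
    [[0,0,0],0,1.5],
    [[0,0,0],0,1.5],
    [[0,0,0],0,1.5],
    [[0,0,-3],0,1.5],
    [[0,0,-5.5],0,1.5],
    [[0,0,-5.5],0,1.5],
    [[0,0,-5.5],0,1.5],
    [[0,0,0],0,1.5],
  ],
  newtons=25,
)

```text
time_s: 17.0
tcp_pos: [0.5354, 0.0356, 0.2597]
eef_rot: [-179.5, 0.2, -91.9]
contact_force: [-0.7, -0.2, -1.5]
gripper_width: 0.0214
gripper_force: 25.0
```

```bash
python3 - <<'E'
from h import *
x,y=kw(-.045,-.028); print(x,y)
go([(x,y,.25,-92,1.5),(x,y,.14,-92,1.5)])
E
```

```text
0.4711502268764707 0.23108753419507785
6
[[[-4.83,1.77,0.24],np.float64(0.02),1.5],[[-4.83,1.77,0.24],np.float64(0.02),1.5],[[-4.83,1.77,0.24],np.float64(0.02),1.5],[[-4.83,1.77,0.25],np.float64(0.02),1.5],[[-0.0,-0.0,5.5],np.float64(0.01),1.5],[[-0.0,-0.0,5.5],np.float64(0.01),1.5]]
```

jog_arm(
  moves=[
    [[-4.83,1.77,0.24],0,1.5],
    [[-4.83,1.77,0.24],0,1.5],
    [[-4.83,1.77,0.24],0,1.5],
    [[-4.83,1.77,0.24],0,1.5],
    [[0,0,0],0,1.5],
    [[0,0,5.5],0,1.5],
    [[0,0,5.5],0,1.5],
    [[0,0,0],0,1.5],
    [[0,0,0],0,1.5],
  ],
)

```text
time_s: 18.12
tcp_pos: [0.4699, 0.2308, 0.1365]
eef_rot: [-179.9, 0.0, -91.9]
contact_force: [0.3, 0.3, 0.4]
gripper_width: 0.0215
gripper_force: 25.0
```

```bash
python3 - <<'E'
from h import *
x,y=kw(-.045,-.028); s=get_state(); print(s["tcp_pos"],s["eef_rot"])
w=shot("wrist"); c=w["pixels"][60:260,130:390]; cv2.imwrite("pics/w5.png",cv2.resize(c,None,fx=3,fy=3,interpolation=cv2.INTER_CUBIC))
T=tool_T(); ins=T@np.array([0,0,.06,1]); print("foot if centred",((proj(w,[ins[:3],[x,y,.042]])-[130,60]+.5)*3-.5).round(0))
go([(x,y,.105,-92,1.5,1.5)])
E
```

```text
[0.46991326 0.23076477 0.13652152] [-1.79916095e+02  2.07212309e-02 -9.19204293e+01]
foot if centred [[380. 443.]
 [378. 401.]]
3
[[[0.0,-0.03,1.07],np.float64(0.03),1.5],[[0.01,-0.03,1.07],np.float64(0.03),1.5],[[0.0,-0.03,1.07],np.float64(0.03),1.5]]
```

View pics/w5.png

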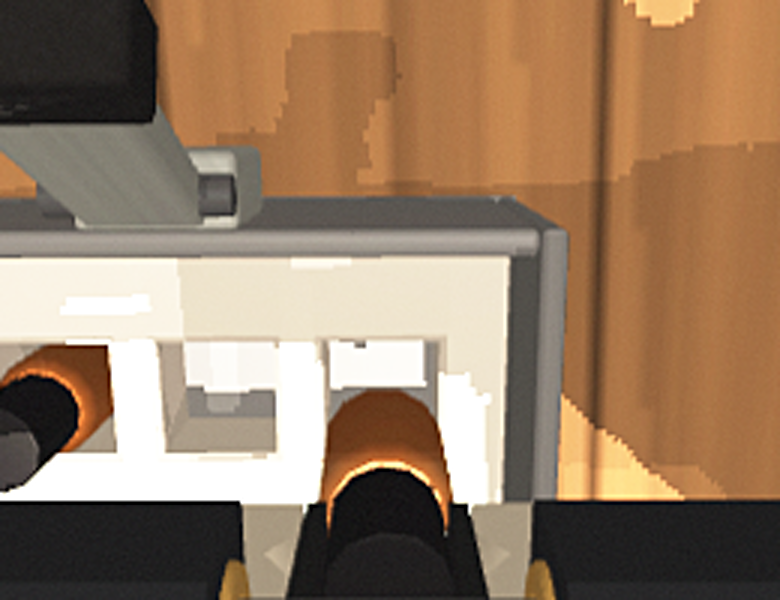

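The vial foot is aligned over the well at (383,400), and the clamp is clear to the upper left. I'm lowering it.

jog_arm(
  moves=[
    [[0,-0.1,1.0],0,1.5],
    [[0,0,1.0],0,1.5],
    [[0,0,1.0],0,1.5],
    [[0,0,0],0,1.5],
  ],
)

```text
time_s: 18.68
tcp_pos: [0.4693, 0.23, 0.1038]
eef_rot: [179.9, -0.1, -91.9]
contact_force: [-0.1, -0.3, 0.1]
gripper_width: 0.0208
gripper_force: 25.0
```

jog_arm(
  moves=[
    [[0,0,1.0],0,1.5],
    [[0,0,1.0],0,1.5],
    [[0,0,1.0],0,1.5],
    [[0,0,0.5],0,1.5],
    [[0,0,0],0,1.5],
  ],
)

```text
time_s: 19.3
tcp_pos: [0.4696, 0.2303, 0.0693]
eef_rot: [180.0, -0.0, -91.9]
contact_force: [-0.0, -0.5, -0.2]
gripper_width: 0.0213
gripper_force: 25.0
```

jog_arm(
  moves=[
    [[0,-0.1,0.25],0,1.5],
    [[0,0,0],0,1.5],
    [[0,0,0],0,2.6],
    [[0,0,0],0,2.6],
    [[0,0,0],0,2.6],
  ],
)

```text
time_s: 19.92
tcp_pos: [0.4708, 0.2305, 0.0675]
eef_rot: [-180.0, 0.0, -91.9]
contact_force: [-0.6, -0.1, 0.0]
gripper_width: 0.0257
gripper_force: 0.0
```

jog_arm(
  moves=[
    [[0,0,-2],0,2.6],
    [[0,0,-4],0,2.6],
    [[0,0,-5],0,2.6],
    [[0,0,-5],0,4.4],
    [[5.8,0,-1.5],0,4.4],
    [[5.8,0,0],0,4.4],
    [[5.8,0,0],0,4.4],
    [[5.8,0,0],0,4.4],
    [[0,0,0],0,4.4],
  ],
)

```text
time_s: 21.05
tcp_pos: [0.4623, -0.0046, 0.2426]
eef_rot: [-180.0, 0.0, -92.2]
contact_force: [0.8, 0.4, 0.1]
gripper_width: 0.0439
gripper_force: 0.0
```

```bash
python3 - <<'E'
from h import *
s=get_state(); print(s["tcp_pos"],s["eef_rot"])
w=shot("wrist"); print(wfit(w,"vial1","vial",[(.4402,-.133),(.4316,-.0575)],.03))
print(wfit(w,"tub","tub",[(.65,-.03)],.1))
a=shot("scene"); print([(round(d["confidence"],2),d["pixel"]) for d in regions_of(a,"vial1")],proj(a,[[.4712,.231,.06]]))
go([(.4316,-.0575,.13,-92,4.4),(.4316,-.0575,.060,-92,4.4,2.5)])
E
```

```text
[ 0.46226008 -0.00455693  0.24260836] [-1.79985853e+02  7.16344865e-04 -9.21929264e+01]
[([0.4326, -0.057], np.float64(0.095), 0.6)]
[([0.6531, -0.0302], np.float64(0.115), 0.81)]
[(0.65, [225.0, 193.0]), (0.17, [333.0, 197.0])] [[294.76763965 150.05156496]]
6
[[[1.93,0.99,3.75],np.float64(0.05),4.4],[[1.93,0.99,3.74],np.float64(0.05),4.4],[[1.94,0.98,3.75],np.float64(0.05),4.4],[[-0.0,0.0,2.33],np.float64(-0.0),4.4],[[-0.0,0.0,2.33],np.float64(-0.0),4.4],[[-0.0,0.0,2.34],np.float64(-0.0),4.4]]
```

jog_arm(
  moves=[
    [[1.93,0.98,3.75],0,4.4],
    [[1.93,0.98,3.75],0,4.4],
    [[1.93,0.98,3.75],0,4.4],
    [[0,0,0],0,4.4],
    [[0,0,0],0,4.4],
  ],
)

```text
time_s: 21.92
tcp_pos: [0.433, -0.0573, 0.1309]
eef_rot: [-179.9, -0.0, -91.8]
contact_force: [-0.5, 0.1, 1.3]
gripper_width: 0.044
gripper_force: 0.0
```

```bash
python3 - <<'E'
from h import *
go([(.432,-.0572,.060,-92,4.4,2.5)])
E
```

```text
3
[[[-0.0,0.03,2.36],np.float64(0.05),4.4],[[-0.0,0.04,2.36],np.float64(0.05),4.4],[[-0.01,0.03,2.37],np.float64(0.05),4.4]]
```

jog_arm(
  moves=[
    [[0,0.03,2.36],0,4.4],
    [[0,0.03,2.36],0,4.4],
    [[0,0.03,2.36],0,4.4],
    [[0,0,0],0,4.4],
    [[0,0,0],0,1.5],
    [[0,0,0],0,1.5],
    [[0,0,0],0,1.5],
    [[0,0,-3],0,1.5],
    [[0,0,-5.5],0,1.5],
    [[0,0,-5.5],0,1.5],
    [[0,0,-5.5],0,1.5],
    [[0,0,0],0,1.5],
  ],
  newtons=25,
)

```text
time_s: 23.42
tcp_pos: [0.433, -0.058, 0.2588]
eef_rot: [-179.5, 0.1, -91.9]
contact_force: [0.0, 0.1, -2.0]
gripper_width: 0.0212
gripper_force: 25.0
```

```bash
python3 - <<'E'
from h import *
x,y=kw(-.045,.028); print(x,y)
go([(x,y,.26,-92,1.5),(x,y,.14,-92,1.5)])
E
```

```text
0.47310459869181076 0.2870534205081472
9
[[[-5.77,-0.48,-0.02],np.float64(0.01),1.5],[[-5.77,-0.47,-0.02],np.float64(0.01),1.5],[[-5.77,-0.47,-0.02],np.float64(0.01),1.5],[[-5.77,-0.47,-0.02],np.float64(0.01),1.5],[[-5.77,-0.48,-0.02],np.float64(0.01),1.5],[[-5.77,-0.47,-0.02],np.float64(0.01),1.5],[[-0.0,0.0,4.0],np.float64(0.01),1.5],[[-0.0,0.0,4.0],np.float64(0.01),1.5],[[-0.0,0.0,4.0],np.float64(0.01),1.5]]
```

jog_arm(
  moves=[
    [[-5.77,-0.47,0],0,1.5],
    [[-5.77,-0.47,0],0,1.5],
    [[-5.77,-0.47,0],0,1.5],
    [[-5.77,-0.47,0],0,1.5],
    [[-5.77,-0.47,0],0,1.5],
    [[-5.77,-0.47,0],0,1.5],
    [[0,0,0],0,1.5],
    [[0,0,5.5],0,1.5],
    [[0,0,6],0,1.5],
    [[0,0,0],0,1.5],
    [[0,0,0],0,1.5],
  ],
)

```text
time_s: 24.8
tcp_pos: [0.4716, 0.2871, 0.1409]
eef_rot: [-179.9, 0.0, -91.9]
contact_force: [0.2, -0.1, 0.6]
gripper_width: 0.021
gripper_force: 25.0
```

```bash
python3 - <<'E'
from h import *
x,y=kw(-.045,.028); s=get_state(); print(s["tcp_pos"])
go([(x,y,.105,-92,1.5,1.2)])
E
```

```text
[0.47162476 0.28708592 0.14092853]
3
[[[-0.0,-0.05,1.2],np.float64(0.03),1.5],[[-0.0,-0.05,1.2],np.float64(0.03),1.5],[[-0.0,-0.05,1.19],np.float64(0.03),1.5]]
```

jog_arm(
  moves=[
    [[0,-0.1,1.2],0,1.5],
    [[0,-0.05,1.2],0,1.5],
    [[0,0,1.2],0,1.5],
    [[0,0,0],0,1.5],
    [[0,0,1.0],0,1.5],
    [[0,0,1.0],0,1.5],
    [[0,0,0],0,1.5],
  ],
)

```text
time_s: 25.68
tcp_pos: [0.4716, 0.2862, 0.082]
eef_rot: [179.9, -0.1, -91.9]
contact_force: [-0.6, 0.5, 0.0]
gripper_width: 0.0215
gripper_force: 25.0
```

jog_arm(
  moves=[
    [[0,0,1.0],0,1.5],
    [[0,0,0.7],0,1.5],
    [[0,0,0],0,1.5],
    [[0,0,0],0,1.5],
  ],
)

```text
time_s: 26.18
tcp_pos: [0.4719, 0.2866, 0.0658]
eef_rot: [180.0, -0.0, -91.9]
contact_force: [-0.9, -0.4, -0.7]
gripper_width: 0.021
gripper_force: 25.0
```

Seated. Release, lift, and go to the last vial.

jog_arm(
  moves=[
    [[0,-0.05,0],0,2.6],
    [[0,0,0],0,2.6],
    [[0,0,0],0,2.6],
    [[0,0,-2],0,2.6],
    [[0,0,-4],0,2.6],
    [[0,0,-5.5],0,2.6],
    [[0,0,-6],0,4.4],
    [[5.8,0,-2],0,4.4],
    [[6,0,0],0,4.4],
    [[6,0,0],0,4.4],
    [[6,0.4,0],0,4.4],
    [[6,0.4,0],0,4.4],
  ],
)

```text
time_s: 27.68
tcp_pos: [0.454, -0.0126, 0.2614]
eef_rot: [-180.0, 0.0, -91.9]
contact_force: [1.1, -0.4, 0.4]
gripper_width: 0.0445
gripper_force: 0.0
```

jog_arm(
  moves=[
    [[5,0.4,0],0,4.4],
    [[0,0,0],0,4.4],
    [[0,0,0],0,4.4],
  ],
)

```text
time_s: 28.05
tcp_pos: [0.4489, -0.0607, 0.2612]
eef_rot: [-180.0, 0.0, -92.0]
contact_force: [-0.3, -1.1, -0.5]
gripper_width: 0.0434
gripper_force: 0.0
```

```bash
python3 - <<'E'
from h import *
s=get_state(); print(s["tcp_pos"],s["eef_rot"])
w=shot("wrist"); print(wfit(w,"vial1","vial",[(.4402,-.133)],.03))
go([(.4402,-.1335,.12,-92,4.4),(.4402,-.1335,.060,-92,4.4,2.5)])
E
```

```text
[ 0.44889241 -0.06074433  0.26115761] [-1.79980160e+02  1.34960708e-02 -9.19917937e+01]
[([0.4411, -0.1313], np.float64(0.086), 0.74)]
6
[[[2.46,0.22,4.7],np.float64(0.04),4.4],[[2.46,0.21,4.7],np.float64(0.04),4.4],[[2.46,0.21,4.71],np.float64(0.04),4.4],[[0.0,0.0,2.0],np.float64(0.0),4.4],[[0.0,0.0,2.0],np.float64(0.0),4.4],[[0.0,0.0,2.0],np.float64(0.0),4.4]]
```

jog_arm(
  moves=[
    [[2.4,0.2,4.7],0,4.4],
    [[2.4,0.2,4.7],0,4.4],
    [[2.4,0.2,4.7],0,4.4],
    [[0,0,0],0,4.4],
    [[0,0,0],0,4.4],
  ],
)

```text
time_s: 28.78
tcp_pos: [0.4416, -0.1317, 0.1208]
eef_rot: [-180.0, -0.0, -91.9]
contact_force: [1.2, -0.8, -0.1]
gripper_width: 0.0437
gripper_force: 0.0
```

```bash
python3 - <<'E'
from h import *
go([(.4406,-.1318,.060,-92,4.4,2.5)])
x,y=kw(.045,.028); print(x,y)
go([(x,y,.26,-92,1.5),(x,y,.14,-92,1.5)],pose=(.4406,-.1318,.26,-92))
E
```

```text
3
[[[0.01,0.03,2.03],np.float64(0.05),4.4],[[0.0,0.04,2.03],np.float64(0.05),4.4],[[0.01,0.03,2.02],np.float64(0.05),4.4]]
0.5630497731235293 0.28391246580492213
11
[[[-5.25,-1.35,-0.0],0.0,1.5],[[-5.25,-1.35,-0.0],0.0,1.5],[[-5.25,-1.35,-0.0],0.0,1.5],[[-5.24,-1.35,-0.0],0.0,1.5],[[-5.25,-1.35,-0.0],0.0,1.5],[[-5.24,-1.35,-0.0],0.0,1.5],[[-5.25,-1.34,-0.0],0.0,1.5],[[-5.24,-1.35,-0.0],0.0,1.5],[[-0.0,0.0,4.0],-0.0,1.5],[[-0.0,0.0,4.0],-0.0,1.5],[[-0.0,0.0,4.0],-0.0,1.5]]
```

jog_arm(
  moves=[
    [[0,0.03,2.03],0,4.4],
    [[0,0.04,2.03],0,4.4],
    [[0,0.03,2.03],0,4.4],
    [[0,0,0],0,4.4],
    [[0,0,0],0,1.5],
    [[0,0,0],0,1.5],
    [[0,0,0],0,1.5],
    [[0,0,-3],0,1.5],
    [[0,0,-5.5],0,1.5],
    [[0,0,-5.5],0,1.5],
    [[0,0,-6],0,1.5],
    [[0,0,0],0,1.5],
  ],
  newtons=25,
)

```text
time_s: 30.28
tcp_pos: [0.4419, -0.1326, 0.2645]
eef_rot: [-179.4, 0.0, -91.9]
contact_force: [0.1, 0.5, -2.3]
gripper_width: 0.0216
gripper_force: 25.0
```

jog_arm(
  moves=[
    [[-5.25,-1.35,0],0,1.5],
    [[-5.25,-1.35,0],0,1.5],
    [[-5.25,-1.35,0],0,1.5],
    [[-5.25,-1.35,0],0,1.5],
    [[-5.25,-1.35,0],0,1.5],
    [[-5.25,-1.35,0],0,1.5],
    [[-5.25,-1.35,0],0,1.5],
    [[-5.25,-1.35,0],0,1.5],
    [[0,0,0],0,1.5],
    [[0,0,5.5],0,1.5],
    [[0,0,6],0,1.5],
    [[0,0,0],0,1.5],
  ],
)

```text
time_s: 31.78
tcp_pos: [0.5585, 0.2808, 0.1395]
eef_rot: [179.6, -0.4, -92.0]
contact_force: [0.5, -0.2, 0.0]
gripper_width: 0.021
gripper_force: 25.0
```

```bash
python3 - <<'E'
from h import *
x,y=kw(.045,.028); s=get_state(); print(s["tcp_pos"],s["gripper_width"])
go([(x,y,.105,-92,1.5,1.2)])
E
```

```text
[0.55849472 0.28078179 0.13951981] 0.020979911995915472
3
[[[-0.11,-0.15,1.15],np.float64(0.0),1.5],[[-0.11,-0.15,1.15],np.float64(0.0),1.5],[[-0.11,-0.14,1.15],np.float64(0.0),1.5]]
```

jog_arm(
  moves=[
    [[-0.2,-0.3,0],0,1.5],
    [[0,0,0],0,1.5],
    [[0,0,0],0,1.5],
  ],
)

```text
time_s: 32.15
tcp_pos: [0.5654, 0.2862, 0.1462]
eef_rot: [-179.9, 0.1, -91.9]
contact_force: [0.8, -0.6, 0.3]
gripper_width: 0.0216
gripper_force: 25.0
```

jog_arm(
  moves=[
    [[0.2,0.2,1.0],0,1.5],
    [[0,0,1.0],0,1.5],
    [[0,0,1.0],0,1.5],
    [[0,0,1.0],0,1.5],
    [[0,0,0],0,1.5],
    [[0,0,0],0,1.5],
  ],
)

```text
time_s: 32.9
tcp_pos: [0.5628, 0.2838, 0.1042]
eef_rot: [-180.0, -0.0, -91.9]
contact_force: [0.4, 0.2, -0.2]
gripper_width: 0.0213
gripper_force: 25.0
```

jog_arm(
  moves=[
    [[0,0,1.0],0,1.5],
    [[0,0,1.0],0,1.5],
    [[0,0,1.0],0,1.5],
    [[0,0,0.8],0,1.5],
    [[0,0,0],0,1.5],
    [[0,0,0],0,1.5],
  ],
)

```text
time_s: 33.65
tcp_pos: [0.5624, 0.2836, 0.0658]
eef_rot: [180.0, -0.0, -91.9]
contact_force: [-0.0, 0.5, -1.0]
gripper_width: 0.0212
gripper_force: 25.0
```

jog_arm(
  moves=[
    [[0,0,0],0,2.6],
    [[0,0,0],0,2.6],
    [[0,0,0],0,2.6],
    [[0,0,-2],0,2.6],
    [[0,0,-4],0,2.6],
    [[0,0,-6],0,2.6],
    [[0,0,-6],0,0],
    [[-1,2,-6],0,0],
    [[-3,2.5,-3],0,0],
    [[0,0,0],0,0],
    [[0,0,0],0,0],
  ],
)

```text
time_s: 35.02
tcp_pos: [0.519, 0.3248, 0.3342]
eef_rot: [180.0, -0.0, -91.9]
contact_force: [0.1, 0.2, -1.2]
gripper_width: 0.0006
gripper_force: 0.0
```

```bash
python3 - <<'E'
from h import *
s=get_state(); print(s["tcp_pos"],s["eef_rot"],s["gripper_width"])
w=shot("wrist"); cv2.imwrite("pics/w6.png",cv2.resize(w["pixels"],(800,600),interpolation=cv2.INTER_CUBIC))
for l in((.045,.028),(.045,-.028),(-.045,.028),(-.045,-.028)): print(l,proj(w,[[*kw(*l),.084]])*1.5625)
E
```

```text
[0.5189742  0.32481661 0.33417969] [ 1.79958801e+02 -1.77031215e-02 -9.18994083e+01] 0.0006159295279572347
(0.045, 0.028) [[345.73240061 200.89764377]]
(0.045, -0.028) [[343.44217692 127.3965008 ]]
(-0.045, 0.028) [[457.54656761 200.93371446]]
(-0.045, -0.028) [[459.69562271 127.45278882]]
```

View pics/w6.png

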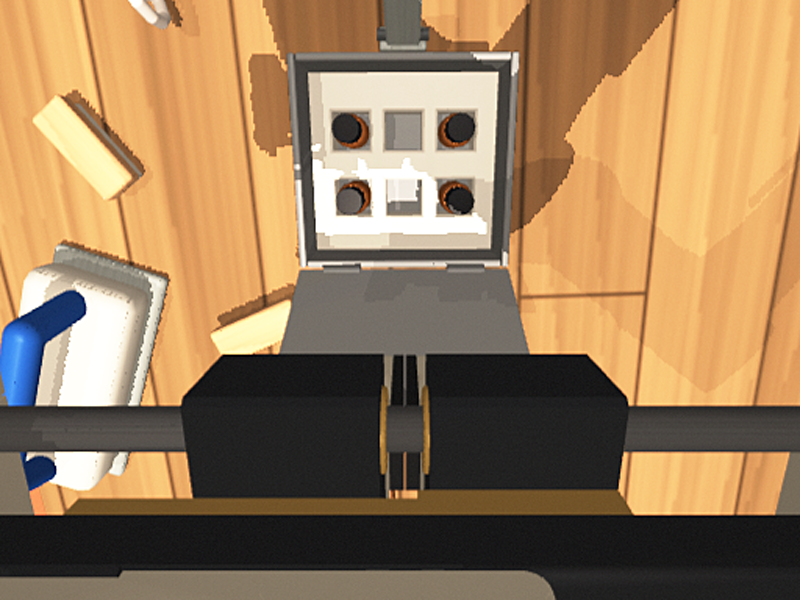

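All four wells show capped vials where predicted: (349,130), (457,128), (352,198) and (457,200). The two middle wells are empty. Next is the lid angle.

```bash
python3 - <<'E'
from h import *
def lid(th):
    c,s=np.cos(th),np.sin(th); v=[]
    for x in(-.085,.085):
        for r in(0,.16):
            for n in(0,.008):
                y=.08-r*c+n*s; z=.0955+r*s+n*c; v.append([*kw(x,y),z])
    return np.array(v)
for n in("scene","side"):
    p=shot(n)
    for d in regions_of(p,"kit_lid")[:3]:
        k=d["pixels"].astype(float)
        f=[(1-np.minimum(r:=render(p,[lid(t)]),k).sum()/np.maximum(r,k).sum(),t) for t in np.arange(1.2,2.21,.02)]
        print(n,round(d["confidence"],2),d["pixel"],min(f))
x,y=kw(0,.19); go([(x,y,.334,-92,0),(x,y,.205,-92,0)])
E
```

```text
side 0.79 [167.6, 125.5] (np.float64(0.05398251196993409), np.float64(2.080000000000001))
6
[[[-4.1,0.0,-0.01],np.float64(0.01),0],[[-4.11,0.01,-0.01],np.float64(0.01),0],[[-4.1,0.0,-0.01],np.float64(0.01),0],[[-0.0,0.0,4.3],np.float64(-0.0),0],[[-0.0,0.0,4.3],np.float64(-0.0),0],[[-0.0,0.0,4.3],np.float64(-0.0),0]]
```

jog_arm(
  moves=[
    [[-4.5,0,0],0,0],
    [[-4.5,0,0],0,0],
    [[-4.5,0,0],0,0],
    [[0,0,0],0,0],
    [[0,0,4.3],0,0],
    [[0,0,4.3],0,0],
    [[0,0,4.2],0,0],
    [[0,0,0],0,0],
  ],
)

```text
time_s: 36.28
tcp_pos: [0.5228, 0.4574, 0.2029]
eef_rot: [179.7, -0.3, -92.0]
contact_force: [-0.4, 0.8, 1.4]
gripper_width: 0.0001
gripper_force: 0.0
```

jog_arm(
  moves=[
    [[2,0,0],0,0],
    [[2,0,0],0,0],
    [[2,0,0],0,0],
    [[2,0,0],0,0],
    [[2,0,0],0,0],
    [[2,0,0],0,0],
  ],
)

```text
time_s: 37.02
tcp_pos: [0.5198, 0.3385, 0.2068]
eef_rot: [-180.0, 0.0, -91.9]
contact_force: [1.0, 1.7, -0.1]
gripper_width: 0.0004
gripper_force: 1.0
```

jog_arm(
  moves=[
    [[2.2,0,0.2],0,0],
    [[2.2,0,0.2],0,0],
    [[1.9,0,1.1],0,0],
    [[1.9,0,1.1],0,0],
    [[0,0,0],0,0],
  ],
)

```text
time_s: 37.65
tcp_pos: [0.5163, 0.2556, 0.1792]
eef_rot: [179.9, -0.1, -92.0]
contact_force: [0.4, -0.2, -0.6]
gripper_width: 0.0002
gripper_force: 0.0
```

jog_arm(
  moves=[
    [[1.0,0,1.9],0,0],
    [[1.0,0,1.9],0,0],
    [[0.3,0,1.2],0,0],
    [[0.3,0,1.2],0,0],
    [[0.3,0,0.8],0,0],
    [[0,0,0],0,0],
    [[0,0,0],0,0],
  ],
)

```text
time_s: 38.52
tcp_pos: [0.5164, 0.2292, 0.111]
eef_rot: [-180.0, 0.0, -91.9]
contact_force: [0.1, -0.2, -0.1]
gripper_width: 0.0002
gripper_force: 0.0
```

jog_arm(
  moves=[
    [[0,0,0.4],0,0],
    [[0,0,0.3],0,0],
    [[0,0,0],0,0],
    [[0,0,0],0,0],
  ],
)

```text
time_s: 39.02
tcp_pos: [0.5163, 0.2292, 0.1039]
eef_rot: [-180.0, 0.0, -91.9]
contact_force: [0.3, 0.2, 0.8]
gripper_width: 0.0003
gripper_force: 0.8
```

jog_arm(
  moves=[
    [[0,0,0.15],0,0],
    [[0,0,0],0,0],
  ],
)

```text
time_s: 39.28
tcp_pos: [0.5164, 0.2292, 0.1037]
eef_rot: [-179.9, 0.0, -91.9]
contact_force: [-5.3, -1.6, 13.4]
gripper_width: 0.0006
gripper_force: 6.7
```

jog_arm(
  moves=[
    [[0,0,-5],0,0],
    [[0,0,-5],0,0],
    [[0,0,-1.5],0,0],
    [[5,0,0],0,0],
    [[5,0,0],0,0],
    [[4.8,0,0],0,0],
    [[0,0,0],0,0],
    [[0,0,0],0,0],
  ],
)

```text
time_s: 40.28
tcp_pos: [0.5111, 0.081, 0.2168]
eef_rot: [180.0, -0.0, -92.0]
contact_force: [0.1, 0.4, -0.5]
gripper_width: 0.0003
gripper_force: 0.0
```

```bash
python3 - <<'E'
from h import *
s=get_state(); print(s["tcp_pos"])
def clamp(t):
    c,sn=np.cos(t),np.sin(t); out=[]
    for r0,r1,w,h in((0,.06,.012,.005),(.04,.06,.015,.008)):
        out.append(np.array([[*kw(x,-.088+r*c-n*sn),.1095+r*sn+n*c] for x in(-w,w) for r in(r0,r1) for n in(-h,h)]))
    return out
for n in("scene","side"):
    p=shot(n); cv2.imwrite(f"pics/{n}7.png",p["pixels"])
    for d in regions_of(p,"kit_clamp")[:2]:
        k=d["pixels"].astype(float); u=proj(p,[[*kw(0,-.1),.13]])[0]
        if np.hypot(*(d["pixel"]-u))>25: continue
        f=[(1-np.minimum(r:=render(p,clamp(t)),k).sum()/np.maximum(r,k).sum(),t) for t in np.arange(0,2.4,.05)]
        print(n,round(d["confidence"],2),min(f))
p=shot("side");c=p["pixels"][80:220,100:280]; cv2.imwrite("pics/s7.png",cv2.resize(c,None,fx=4,fy=4,interpolation=cv2.INTER_CUBIC))
x,y=kw(0,-.172); go([(x,y,.145,-92,0)])
E
```

```text
[0.51105883 0.08099701 0.21682826]
scene 0.39 (np.float64(0.2412614445574771), np.float64(2.1))
side 0.51 (np.float64(0.18199062709216685), np.float64(1.9500000000000002))
2
[[[-0.18,0.01,3.6],np.float64(0.07),0],[[-0.19,0.01,3.6],np.float64(0.07),0]]
```

View pics/s7.png

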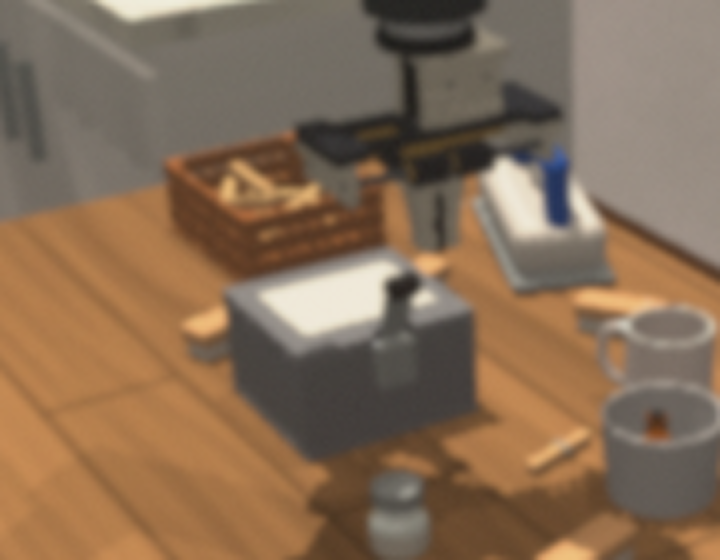

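The lid is flat shut and the clamp stands up at (395,305). The empty vial shows in the tub at (655,425).

jog_arm(
  moves=[
    [[0,0,3.6],0,0],
    [[0,0,3.6],0,0],
    [[0,0,0],0,0],
    [[-2.3,0,0],0,0],
    [[-2.3,0,0],0,0],
    [[-2.3,0,0],0,0],
    [[-2.3,0,0],0,0],
    [[-1.6,0,0],0,0],
    [[0,0,0],0,0],
  ],
)

```text
time_s: 41.65
tcp_pos: [0.5147, 0.1903, 0.1449]
eef_rot: [180.0, 0.0, -91.9]
contact_force: [0.5, 0.3, 0.6]
gripper_width: 0.0007
gripper_force: 0.0
```

jog_arm(
  moves=[
    [[-0.9,0,0.9],0,0],
    [[-0.5,0,1.0],0,0],
    [[-0.3,0,0.6],0,0],
    [[0,0,0],0,0],
    [[0,0,0],0,0],
  ],
)

```text
time_s: 42.28
tcp_pos: [0.5151, 0.2053, 0.1195]
eef_rot: [179.9, -0.1, -92.0]
contact_force: [1.1, -4.4, -2.6]
gripper_width: 0.0007
gripper_force: 2.4
```

jog_arm(
  moves=[
    [[0,0,0.25],0,0],
    [[0,0,0.15],0,0],
    [[0,0,0],0,0],
    [[0,0,0],0,0],
  ],
)

```text
time_s: 42.78
tcp_pos: [0.5156, 0.2052, 0.1176]
eef_rot: [-180.0, -0.0, -91.9]
contact_force: [-3.0, -7.6, 13.0]
gripper_width: 0.0003
gripper_force: 7.5
```

jog_arm(
  moves=[
    [[0,0,-5],0,0],
    [[0,0,-5],0,4],
    [[5,-1.5,-2],0,6],
    [[5,-1.5,-2],0,6],
    [[5,-1.5,0],0,6],
    [[5,-1.5,0],10.2,6],
    [[0,0,0],10.2,6],
    [[0,0,0],10.2,6],
    [[0,0,0],10.2,6],
    [[0,0,0],10.2,6],
    [[0,0,0],10.2,6],
    [[0,0,0],10.2,6],
  ],
)

```text
time_s: 44.28
tcp_pos: [0.5693, 0.0049, 0.2564]
eef_rot: [180.0, 0.1, -163.7]
contact_force: [1.3, 0.5, 0.4]
gripper_width: 0.0597
gripper_force: 0.0
```

jog_arm(
  moves=[
    [[0,0,-2],0,6],
    [[0,0,0],0,6],
    [[0,0,0],0,6],
  ],
)

```text
time_s: 44.65
tcp_pos: [0.5687, 0.0046, 0.2759]
eef_rot: [180.0, 0.0, -163.3]
contact_force: [-0.1, 0.3, -0.5]
gripper_width: 0.0604
gripper_force: 0.0
```

```bash
python3 - <<'E'
from h import *
s=get_state(); print(s["tcp_pos"],s["eef_rot"])
w=shot("wrist"); cv2.imwrite("pics/w8.png",cv2.resize(w["pixels"],(800,600),interpolation=cv2.INTER_CUBIC))
print(wfit(w,"brush","brush",[(.5385,-.06)],.1,roundobj=False,yaws=(-1,-.3,.3,1)))
print(wfit(w,"tub","tub",[(.65,-.03)],.1))
E
```

```text
[0.56870992 0.00455698 0.27589772] [ 1.79960063e+02  3.77615276e-02 -1.63317281e+02]
[([0.5287, -0.1001, 18.8273], np.float64(0.111), 0.62)]
[([0.6519, -0.0301], np.float64(0.293), 0.97)]
```

View pics/w8.png

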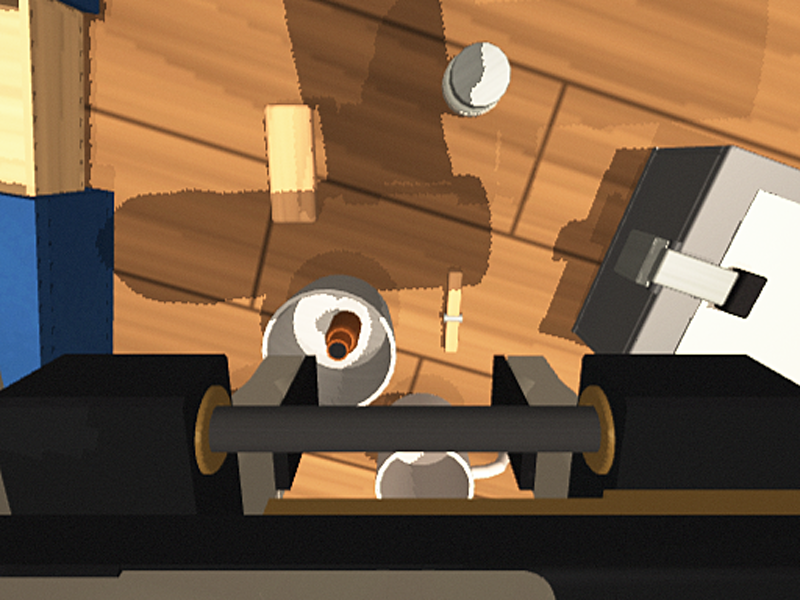

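The wrist view shows the brush knocked to (292,160). The clamp is flat on the lid at (690,275), the empty vial is in the tub at (343,335), and the cabinet is at the left edge.

```bash
python3 - <<'E'
from h import *
w=shot("wrist")
print("cab corner bottom",onplane(w,[112/1.5625,190/1.5625],0),"top",onplane(w,[37/1.5625,197/1.5625],.095))
print("cab side further",onplane(w,[113/1.5625,350/1.5625],0), "drawer corner",onplane(w,[85/1.5625,15/1.5625],.073))
print(wfit(w,"brush","brush",[(.5385,-.06)],.1,roundobj=False,yaws=(.3,)))
a=np.radians(18.8-180)
go([(.5287,-.1001,.13,-161.2,6),(.5287,-.1001,.018,-161.2,6,3.8)])
E
```

```text
cab corner bottom [ 0.59231221 -0.24610025  0.        ] top [ 0.59015827 -0.24298108  0.095     ]
cab side further [ 0.73806349 -0.22593247  0.        ] drawer corner [ 0.47009931 -0.23877934  0.073     ]
[([0.5278, -0.1006, 17.0028], np.float64(0.094), 0.79)]
7
[[[1.7,-2.21,3.64],np.float64(-0.53),6],[[1.72,-2.2,3.65],np.float64(-0.53),6],[[1.74,-2.18,3.64],np.float64(-0.53),6],[[1.76,-2.16,3.65],np.float64(-0.53),6],[[0.0,0.0,3.73],np.float64(-0.0),6],[[0.0,0.0,3.73],np.float64(-0.0),6],[[0.0,0.0,3.74],np.float64(-0.0),6]]
```

jog_arm(
  moves=[
    [[1.7,-2.2,3.64],-0.3,6],
    [[1.72,-2.2,3.64],-0.3,6],
    [[1.74,-2.18,3.64],-0.3,6],
    [[1.76,-2.16,3.64],-0.3,6],
    [[0,0,0],0,6],
    [[0,0,0],0,6],
  ],
)

```text
time_s: 45.65
tcp_pos: [0.5289, -0.0999, 0.1311]
eef_rot: [-180.0, 0.0, -162.1]
contact_force: [1.0, 0.6, -0.4]
gripper_width: 0.0596
gripper_force: 0.0
```

```bash
python3 - <<'E'
from h import *
print(get_state()["tcp_pos"],get_state()["eef_rot"])
w=shot("wrist");print(wfit(w,"brush","brush",[(.5287,-.1)],.06,roundobj=False,yaws=(.3,)))
go([(.5285,-.1003,.018,-162,6,3.8)])
E
```

```text
[ 0.52886686 -0.09985434  0.13105355] [-1.79973510e+02  3.14362173e-02 -1.62140934e+02]
[([0.529, -0.0997, 16.7568], np.float64(0.054), 0.68)]
3
[[[0.04,-0.02,3.79],np.float64(-0.03),6],[[0.04,-0.02,3.79],np.float64(-0.03),6],[[0.03,-0.03,3.79],np.float64(-0.03),6]]
```

Descend, grip the brush, lift.

jog_arm(
  moves=[
    [[0,0,3.8],0,6],
    [[0,0,3.8],0,6],
    [[0,0,3.7],0,6],
    [[0,0,0],0,6],
    [[0,0,0],0,3],
    [[0,0,0],0,3],
    [[0,0,0],0,3],
    [[0,0,-5],0,3],
    [[0,0,-5],0,3],
    [[0,0,-5],0,3],
    [[0,0,-5],0,3],
    [[0,0,0],0,3],
  ],
  newtons=25,
)

```text
time_s: 47.25
tcp_pos: [0.5305, -0.0998, 0.2228]
eef_rot: [-179.9, 0.5, -162.1]
contact_force: [-0.3, 0.2, -2.3]
gripper_width: 0.036
gripper_force: 24.9
```

```bash
python3 - <<'E'
from h import *
print(get_state()["tcp_pos"],get_state()["gripper_width"],get_state()["contact_force"])
go([(.56,-.16,.30,-162,3)])
E
```

```text
[ 0.53050646 -0.09982086  0.22278066] 0.03603945156849409 [-0.31622558  0.19078713 -2.28921519]
2
[[[-0.48,-3.32,-3.86],np.float64(-0.05),3],[[-0.47,-3.31,-3.86],np.float64(-0.05),3]]
```

jog_arm(
  moves=[
    [[0,-5.2,-3],0,3],
    [[0,-5.2,-3],0,3],
    [[0,-5.2,-3],0,3],
    [[0,0,0],0,3],
    [[0,0,0],0,3],
  ],
)

```text
time_s: 47.88
tcp_pos: [0.5753, -0.2482, 0.3064]
eef_rot: [179.9, -0.1, -162.2]
contact_force: [-0.5, 0.2, -1.0]
gripper_width: 0.0358
gripper_force: 24.9
```

```bash
python3 - <<'E'
from h import *
print(get_state()["tcp_pos"],get_state()["eef_rot"])
w=shot("wrist"); cv2.imwrite("pics/w9.png",cv2.resize(w["pixels"],(800,600),interpolation=cv2.INTER_CUBIC))
import pickle; pickle.dump({k:w[k] for k in("mtx","T","pixels")},open("w9.pkl","wb"))
E
```

```text
[ 0.57534911 -0.24816078  0.30639071] [ 1.79919127e+02 -6.99416928e-02 -1.62193582e+02]
```

View pics/w9.png

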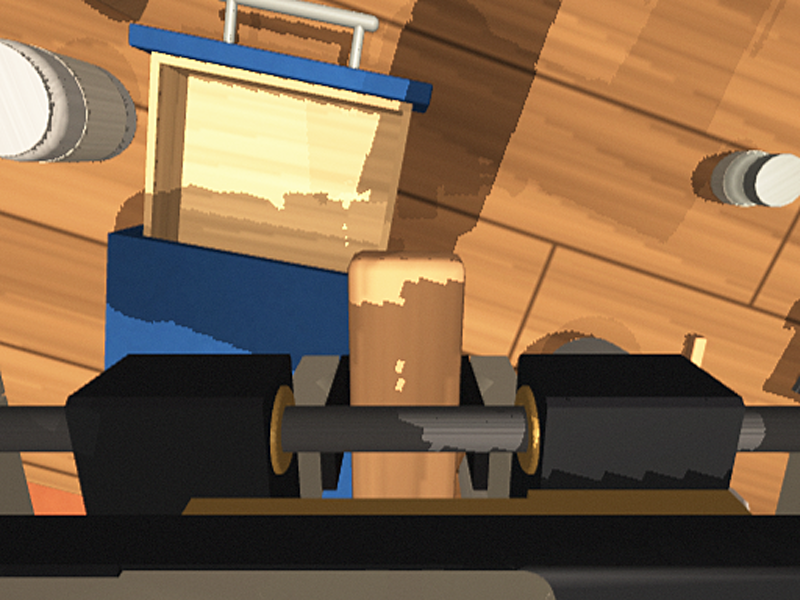

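The brush is held at (407,330). The drawer interior runs from the front panel, (130,25)–(432,85), to the cabinet's top edge, (107,235)–(350,272), with the handle near (310,12).

```bash
python3 - <<'E'
from h import *
import pickle
w=pickle.load(open("w9.pkl","rb"))
q=lambda u,v,z:onplane(w,[u/1.5625,v/1.5625],z)[:2].round(4)
A,B=q(130,25,.084),q(432,85,.084); print("panel front edge",A,B,np.linalg.norm(A-B),np.degrees(np.arctan2(*(B-A)[::-1]))-90)
C,D=q(107,235,.095),q(350,272,.095); print("cab top edge",C,D,np.degrees(np.arctan2(*(D-C)[::-1]))-90)
print("inner front-right corner top",q(405,108,.073),"left",q(155,55,.073),"floor corners",q(190,75,.022),q(380,112,.022))
print("handle end",q(370,22,.057))
E
```

```text
panel front edge [ 0.4772 -0.4748] [ 0.4503 -0.2657] 0.21082319606722597 7.330642491459727
cab top edge [ 0.6229 -0.4624] [ 0.5951 -0.2831] 8.813385438345719
inner front-right corner top [ 0.4696 -0.2795] left [ 0.4903 -0.4606] floor corners [ 0.4946 -0.4556] [ 0.4745 -0.2996]
handle end [ 0.4198 -0.3223]
```

```bash
python3 - <<'E'
from h import *
go([(.545,-.3586,.20,-172,3),(.545,-.3586,.12,-172,3)])
E
```

```text
5
[[[2.1,-3.21,3.55],np.float64(3.29),3],[[1.91,-3.33,3.54],np.float64(3.29),3],[[1.71,-3.43,3.55],np.float64(3.29),3],[[-0.0,0.0,4.0],np.float64(-0.0),3],[[-0.0,0.0,4.0],np.float64(-0.0),3]]
```

jog_arm(
  moves=[
    [[2.1,-3.2,3.55],3.3,3],
    [[1.9,-3.33,3.55],3.3,3],
    [[1.7,-3.43,3.55],3.3,3],
    [[0,0,0],0,3],
    [[0,0,4],0,3],
    [[0,0,4],0,3],
    [[0,0,0],0,3],
    [[0,0,0],0,3],
  ],
)

```text
time_s: 48.92
tcp_pos: [0.5471, -0.3588, 0.1231]
eef_rot: [-179.9, 0.1, -171.9]
contact_force: [1.1, -0.6, 0.3]
gripper_width: 0.0356
gripper_force: 24.9
```

jog_arm(
  moves=[
    [[0,0,3],0,3],
    [[0,0,3],0,3],
    [[0,0,1.2],0,3],
    [[0,0,0],0,3],
    [[0,0,0],0,3],
  ],
)

```text
time_s: 49.55
tcp_pos: [0.5471, -0.3596, 0.0509]
eef_rot: [-179.9, 0.1, -172.0]
contact_force: [0.9, -0.0, -0.9]
gripper_width: 0.0356
gripper_force: 24.9
```

jog_arm(
  moves=[
    [[0,0,0.8],0,3],
    [[0,0,0],0,3],
    [[0,0,0],0,5],
    [[0,0,0],0,5],
    [[0,0,-3],0,5],
    [[0,0,-5],0,5],
    [[0,0,-5],0,0],
    [[0,0,-5],0,0],
    [[0,0,0],0,0],
  ],
)

```text
time_s: 50.68
tcp_pos: [0.548, -0.3603, 0.2266]
eef_rot: [-179.7, 0.4, -172.0]
contact_force: [-0.1, -0.3, -0.3]
gripper_width: 0.0256
gripper_force: 0.0
```

```bash
python3 - <<'E'
from h import *
import pickle
w=pickle.load(open("w9.pkl","rb")); print("tin edge",onplane(w,[136/1.5625,110/1.5625],.11))
p=shot("side")
for n in("soap","carton","tin","brush"):
    for d in regions_of(p,n)[:2]: print(n,round(d["confidence"],2),onplane(p,d["pixel"],.03).round(3),d["pixel"])
print(get_state()["tcp_pos"])
go([(.38,-.382,.22,-172,0),(.38,-.382,.048,-172,0)])
E
```

```text
tin edge [ 0.52864186 -0.44880214  0.11      ]
soap 0.94 [ 0.339 -0.462  0.03 ] [268.6, 311.9]
carton 0.61 [0.677 0.014 0.03 ] [263.0, 187.1]
carton 0.58 [ 0.419 -0.57   0.03 ] [326.3, 325.8]
tin 0.68 [ 0.573 -0.523  0.03 ] [358.5, 286.6]
tin 0.22 [ 0.341 -0.458  0.03 ] [268.2, 310.7]
brush 0.61 [ 0.554 -0.337  0.03 ] [303.4, 251.4]
brush 0.53 [0.7   0.409 0.03 ] [209.7, 146.2]
[ 0.54526234 -0.35884023  0.21966887]
6
[[[5.56,-0.0,-0.01],np.float64(-0.01),0],[[5.56,-0.0,-0.01],np.float64(-0.01),0],[[5.57,-0.0,-0.01],np.float64(-0.01),0],[[-0.0,-0.0,5.73],np.float64(-0.0),0],[[-0.0,-0.0,5.73],np.float64(-0.0),0],[[-0.0,-0.0,5.74],np.float64(-0.0),0]]
```

jog_arm(
  moves=[
    [[6,0,0],0,0],
    [[6,0,0],0,0],
    [[1,0,0],0,0],
    [[0,0,0],0,0],
    [[0,0,5],0,0],
    [[0,0,5],0,0],
    [[0,0,4.8],0,0],
    [[0,0,0],0,0],
    [[0,0,0],0,0],
  ],
)

```text
time_s: 52.05
tcp_pos: [0.4188, -0.3777, 0.0742]
eef_rot: [-179.9, 0.0, -172.0]
contact_force: [0.0, 0.6, 0.5]
gripper_width: 0.0007
gripper_force: 0.0
```

jog_arm(
  moves=[
    [[-2,0,0],0,0],
    [[-2,0,0],0,0],
    [[-2,0,0],0,0],
    [[-2,0,0],0,0],
    [[-2,0,0],0,0],
    [[-2,0,0],0,0],
    [[-2,0,0],0,0],
    [[-1.2,0,0],0,0],
    [[0,0,0],0,0],
  ],
)

```text
time_s: 53.18
tcp_pos: [0.5687, -0.3557, 0.0728]
eef_rot: [180.0, 0.0, -172.0]
contact_force: [0.5, -0.4, -0.4]
gripper_width: 0.0005
gripper_force: 0.0
```

jog_arm(
  moves=[
    [[-0.6,0,0],0,0],
    [[-0.4,0,0],0,0],
    [[0,0,0],0,0],
    [[0,0,0],0,0],
  ],
)

```text
time_s: 53.68
tcp_pos: [0.5777, -0.3548, 0.0733]
eef_rot: [-180.0, 0.0, -172.0]
contact_force: [0.4, -0.7, 0.3]
gripper_width: 0.0004
gripper_force: 0.0
```

jog_arm(
  moves=[
    [[-0.3,0,0],0,0],
    [[0,0,0],0,0],
    [[0,0,0],0,0],
  ],
)

```text
time_s: 54.05
tcp_pos: [0.5807, -0.3543, 0.0732]
eef_rot: [-180.0, 0.0, -172.0]
contact_force: [-0.1, 0.2, -0.5]
gripper_width: 0.0005
gripper_force: 0.0
```

jog_arm(
  moves=[
    [[-0.3,0,0],0,0],
    [[0,0,0],0,0],
    [[0,0,0],0,0],
  ],
)

```text
time_s: 54.42
tcp_pos: [0.5824, -0.3539, 0.073]
eef_rot: [180.0, -0.1, -172.1]
contact_force: [-4.6, -1.5, 2.8]
gripper_width: 0.0005
gripper_force: 2.5
```

jog_arm(
  moves=[
    [[-0.2,0,0],0,0],
    [[0,0,0],0,0],
  ],
)

```text
time_s: 54.68
tcp_pos: [0.5825, -0.3539, 0.073]
eef_rot: [179.9, -0.3, -172.1]
contact_force: [-10.7, -1.4, 6.1]
gripper_width: 0.0
gripper_force: 5.3
```

jog_arm(
  moves=[
    [[3,0,0],0,0],
    [[3,0,-3],0,0],
    [[0,0,-6],0,0],
    [[0,0,-6],0,0],
    [[0,0,-6],0,0],
    [[0,0,0],0,0],
    [[0,0,0],0,0],
  ],
)

```text
time_s: 55.55
tcp_pos: [0.5264, -0.3616, 0.2831]
eef_rot: [180.0, 0.1, -172.0]
contact_force: [0.2, 0.1, -0.8]
gripper_width: 0.0004
gripper_force: 0.0
```

```bash
python3 - <<'E'
from h import *
print(get_state()["tcp_pos"])
p=shot("side"); q=shot("scene")
im=np.hstack([cv2.resize(p["pixels"][90:310,110:420],(400,284)),cv2.resize(q["pixels"][90:310,120:430],(400,284))])
cv2.imwrite("pics/fin.png",im)
w=shot("wrist"); cv2.imwrite("pics/wf.png",w["pixels"])
x=cv2.resize(w["pixels"],(400,300)); cv2.imwrite("pics/fin.png",np.vstack([im,np.hstack([x,np.zeros_like(x)])]))
E
```

```text
[ 0.52635355 -0.36158685  0.28311075]
```

View pics/fin.png

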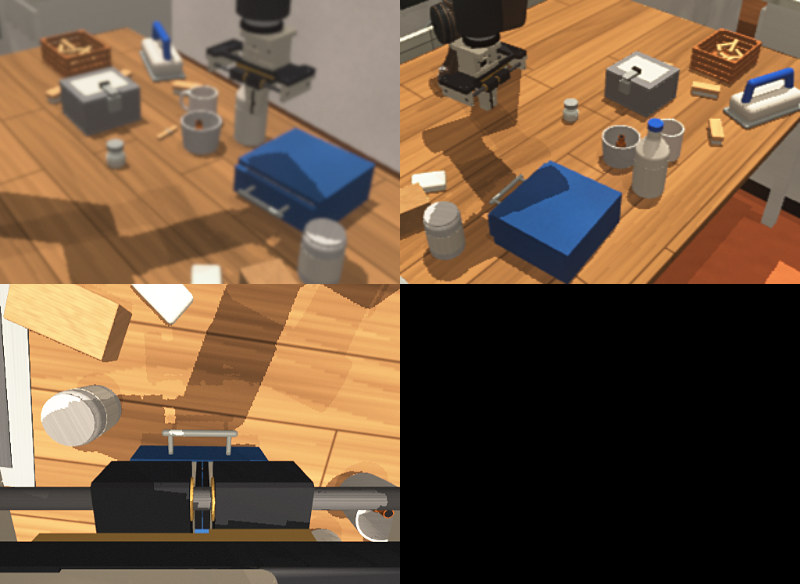

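The final views show the drawer shut, the lid closed with the clamp down, the empty vial in the tub, and no vials left on the worktop.

```bash
python3 -c "
from plant import *
print(close_job())"
```

```text
the job is handed in; nothing more can be done
None
```

The job is done and handed in at about 56 s: the empty vial is in the tub, the three capped vials from the worktop stand in free wells beside the kept one, the lid is shut and clamped, and the brush is in the closed drawer.

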